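# Lay out the serving spoons on the sheet pan and scan it out

## Task

Make up the serving pan: take the leftover buns off the sheet pan and put them in the white scrap tub, and lay every spoon flat on the pan, bowl up, side by side and lengthwise with all bowls towards the far end, away from the robot, none lying on another or on the rim. When the pan is made up, squeeze the scanner's trigger fully for a moment to book it out, and let it spring back; leave the jar, the meal box and the mixing bowl alone.

Things in the scene. Friction and masses are not known exactly. Their poses are not given: they have to be found in the camera images.
- tray: shallow steel sheet pan, 240 mm (its x) by 250 mm (its y), fixed on the table; origin at the centre of its underside, x towards its far end (away from the robot), z up. Its inside floor is 4 mm above the origin, inside 230 by 240 mm, rim 5 mm wide and 14 mm high
- tray_far (a point): middle of the pan's far inside edge, at floor height (115 mm along the pan's x from its origin)
- spoon1: plain steel spoon, 170 mm long, 60 g, one of 3 to 5 alike (absent: no pose). Origin on its flat underside at the balance point; x from handle to bowl, z up. Handle 14 mm wide, 12 thick, from 85 mm behind the origin to 5 ahead, then a neck 10 wide, 8 thick; bowl 34 mm wide, 10 high, centred 68 mm ahead. At first on the paper sheet, bowl roughly away from or towards the robot
- spoon2: plain steel spoon, 170 mm long, 60 g, one of 3 to 5 alike (absent: no pose). Origin on its flat underside at the balance point; x from handle to bowl, z up. Handle 14 mm wide, 12 thick, from 85 mm behind the origin to 5 ahead, then a neck 10 wide, 8 thick; bowl 34 mm wide, 10 high, centred 68 mm ahead. At first on the paper sheet, bowl roughly away from or towards the robot
- spoon3: plain steel spoon, 170 mm long, 60 g, one of 3 to 5 alike (absent: no pose). Origin on its flat underside at the balance point; x from handle to bowl, z up. Handle 14 mm wide, 12 thick, from 85 mm behind the origin to 5 ahead, then a neck 10 wide, 8 thick; bowl 34 mm wide, 10 high, centred 68 mm ahead. At first on the paper sheet, bowl roughly away from or towards the robot
- spoon4: plain steel spoon, 170 mm long, 60 g, one of 3 to 5 alike (absent: no pose). Origin on its flat underside at the balance point; x from handle to bowl, z up. Handle 14 mm wide, 12 thick, from 85 mm behind the origin to 5 ahead, then a neck 10 wide, 8 thick; bowl 34 mm wide, 10 high, centred 68 mm ahead. At first on the paper sheet, bowl roughly away from or towards the robot
- spoon5: plain steel spoon, 170 mm long, 60 g, one of 3 to 5 alike (absent: no pose). Origin on its flat underside at the balance point; x from handle to bowl, z up. Handle 14 mm wide, 12 thick, from 85 mm behind the origin to 5 ahead, then a neck 10 wide, 8 thick; bowl 34 mm wide, 10 high, centred 68 mm ahead. At first on the paper sheet, bowl roughly away from or towards the robot
- bun1: leftover round bun, rigid, golden with black seeds on top, flat bottom, 52 mm across, 42 mm high, 45 g; one of two or three (absent: no pose). Origin at the centre of its underside, z up; at the start it stands on the pan's floor
- bun1_mid (a point): middle of bun1, 19 mm above its underside, about where it is widest
- bun2: leftover round bun, rigid, golden with black seeds on top, flat bottom, 52 mm across, 42 mm high, 45 g; one of two or three (absent: no pose). Origin at the centre of its underside, z up; at the start it stands on the pan's floor
- bun2_mid (a point): middle of bun2, 19 mm above its underside, about where it is widest
- bun3: leftover round bun, rigid, golden with black seeds on top, flat bottom, 52 mm across, 42 mm high, 45 g; one of two or three (absent: no pose). Origin at the centre of its underside, z up; at the start it stands on the pan's floor
- bun3_mid (a point): middle of bun3, 19 mm above its underside, about where it is widest
- tub: white open scrap tub for leftovers, 130 by 130 mm, 50 mm high, walls 4 mm, fixed; origin at the centre of its underside, floor 4 mm above it
- scanner: grey hand scanner on its side in a fixed stand; origin on the table, x horizontal from handle butt to head, z up. Handle: black bar along x from 80 mm behind the origin to the head, 26 mm wide, 28 thick, mid-height 65 mm above the table, nothing under it. Head: 18 to 68 mm ahead, 100 mm wide in y, top at 86 mm, window on its +y side. Trigger on the handle's +y side
- squeeze (a point): on the handle's centre line at mid-height, 32 mm behind the scanner's origin, where handle and trigger are squeezed together along the scanner's y; there the trigger's outer face is 34 mm to +y of this point when free and about 23 mm when fully squeezed, the handle's back is 13 mm to -y
- trigger (a joint): angle of the sprung trigger: 0 free, 0.22 rad fully squeezed (stop). Plate 60 mm long, 8 thick, 20 high, at the handle's mid-height, on a vertical hinge at the head (18 mm ahead of the scanner's origin, 30 mm to its +y); swings towards the handle. About 7 N at the squeeze point holds it fully squeezed; it springs back when let go
- jar: bystander: closed amber glass jar, 60 mm wide, 85 mm high, beyond the pan; origin at the centre of its underside
- mealbox: bystander: white closed meal box, 100 by 150 mm, 43 mm high, beyond the pan; origin at the centre of its underside
- bowl: bystander: steel mixing bowl, 120 mm wide, 55 mm high; origin at the centre of its underside
Things that resemble listed ones, but are neither listed nor needed, are in the scene too. What is meant by the scanner is not turquoise, and is the larger of those in its own colour.

How it is judged (in metres and radians):
On the way, in this order (a step that is already met when the one before it is completed fails the run):
1. the pan is made up: buns in the tub, all spoons laid flat in the pan, bowls to the far end, let go (x of spoon1 in the frame of tray between -0.06 and 0.06 m and y of spoon1 in the frame of tray between -0.118 and 0.118 m and z of spoon1 in the frame of tray between -0.002 and 0.009 m and angle between each of spoon1, spoon2, spoon3, spoon4, spoon5's own z axis and vertical below 0.08 rad and angle between the x axis of each of spoon1, spoon2, spoon3, spoon4, spoon5 and the x axis of tray, either way round below 0.17 rad and x of tray_far in the frame of spoon1 above 0.03 m and linear speed of each of spoon1, spoon2, spoon3, spoon4, spoon5, bun1, bun2, bun3 below 0.03 m/s and contact force between the fingers and spoon1 below 0.5 N and x of spoon2 in the frame of tray between -0.06 and 0.06 m and y of spoon2 in the frame of tray between -0.118 and 0.118 m and z of spoon2 in the frame of tray between -0.002 and 0.009 m and x of tray_far in the frame of spoon2 above 0.03 m and contact force between the fingers and spoon2 below 0.5 N and x of spoon3 in the frame of tray between -0.06 and 0.06 m and y of spoon3 in the frame of tray between -0.118 and 0.118 m and z of spoon3 in the frame of tray between -0.002 and 0.009 m and x of tray_far in the frame of spoon3 above 0.03 m and contact force between the fingers and spoon3 below 0.5 N and x of spoon4 in the frame of tray between -0.06 and 0.06 m and y of spoon4 in the frame of tray between -0.118 and 0.118 m and z of spoon4 in the frame of tray between -0.002 and 0.009 m and x of tray_far in the frame of spoon4 above 0.03 m and contact force between the fingers and spoon4 below 0.5 N and x of spoon5 in the frame of tray between -0.06 and 0.06 m and y of spoon5 in the frame of tray between -0.118 and 0.118 m and z of spoon5 in the frame of tray between -0.002 and 0.009 m and x of tray_far in the frame of spoon5 above 0.03 m and contact force between the fingers and spoon5 below 0.5 N and x of bun1_mid in the frame of tub between -0.06 and 0.06 m and y of bun1_mid in the frame of tub between -0.06 and 0.06 m and z of each of bun1_mid, bun2_mid, bun3_mid in the frame of tub below 0.075 m and contact force between the fingers and bun1 below 0.5 N and x of bun2_mid in the frame of tub between -0.06 and 0.06 m and y of bun2_mid in the frame of tub between -0.06 and 0.06 m and contact force between the fingers and bun2 below 0.5 N and x of bun3_mid in the frame of tub between -0.06 and 0.06 m and y of bun3_mid in the frame of tub between -0.06 and 0.06 m and contact force between the fingers and bun3 below 0.5 N), for 0.2 s.
2. the trigger is squeezed fully (value of joint trigger above 0.18 rad), for 0.2 s.
3. the trigger is let go (value of joint trigger below 0.04 rad), for 0.1 s.
At the end, for the whole second after the job is handed in: Every spoon lies on the pan's floor (within about 5 mm, tilt under 0.08 rad), within 0.17 rad of the pan's length, bowl towards the far end; every bun is in the tub; all is at rest and let go; the trigger was squeezed past 0.18 rad for 0.2 s after that and has sprung back below 0.04 rad (all of step 1 and value of joint trigger below 0.04 rad); the robot touches nothing.
It fails at once if the jar is pushed aside or tipped (distance of jar from where it was at the start of the episode above 0.03 m or angle between jar's own z axis and vertical above 0.3 rad).
It fails at once if the meal box is pushed aside or tipped (distance of mealbox from where it was at the start of the episode above 0.03 m or angle between mealbox's own z axis and vertical above 0.3 rad).
It fails at once if the mixing bowl is pushed aside or tipped (distance of bowl from where it was at the start of the episode above 0.03 m or angle between bowl's own z axis and vertical above 0.3 rad).
Of spoon1, spoon2, spoon3, spoon4, spoon5 only 3 to 5 are there at a start; the rules pass over those that are not, and their reading is None.
Of bun1, bun2, bun3 only 2 to 3 are there at a start; the rules pass over those that are not, and their reading is None.
At some moment in a run one of spoon1, spoon2, spoon3, spoon4, spoon5, bun1, bun2, bun3 may be knocked a few centimetres aside while the robot is not near it.
Once in a run the grip may slacken for a moment while it holds something.
It also fails if it takes over 210 s, if anything falls off the work surface, if the arm or the gripper's body presses on something with over 40 N, if the wrist force passes 120 N, or if a joint passes its speed limit or range.

## Robot

A 6-joint arm with a two-finger parallel gripper is mounted at the origin on the work surface. World frame = base frame: x ahead of the robot, y to its left, z up, the work surface at z = 0. Lengths are in mm, angles in degrees, forces in N, time in s.
With the tool pointing down it reaches from about 350 to 850 mm from the base axis. Payload 8.1 kg.
Tool frame: the origin (TCP) lies between the finger pads; the fingertips stand 14 mm ahead of it and the grasp point (between the pads) lies 5 mm behind it; z points along the fingers, x is the direction in which the jaws open and shut, and the axes are right-handed (so a half turn about z gives the same grasp; the last joint's range is limited). The gripper opens to 85 mm and grips with 20 to 120 N. Pads are 22 mm wide; open, the fingers measure 114 mm over their backs; the gripper's body (76 mm by 85 mm) begins 54 mm behind the grasp point. The pads swing forward as they close: fully open they stand 13 mm farther back than shut.
Start: joints at [71.31, 7.471, 85.268, -0, 87.261, -4.893], TCP at [143.065, 582.699, 245.292] pointing down, gripper open.
Joint ranges: [-169.43, 169.43], [-51.17, 129.36], [1.28, 143.12], [-76.62, 256.62], [0, 156.53], [-152.29, 152.29]. Speed limits (degrees/s): [136.94, 136.94, 159.86, 180, 180, 180].

## Interface

Orientations are given as [roll, pitch, yaw] about the fixed x, y, z axes, in that order (R = Rz(yaw) Ry(pitch) Rx(roll)).
In Python, from bench import r, vision, job gives the robot as it stands.
- The arm moves only by the tool send_rows, never from a script. Its arguments are lists of equal length, an entry for each row: "dp": the shift along the world's x, y, z in mm, a list of three; "rot": the turn, a rotation vector about the world's x, y, z in rad, a list of three. In form: {"dp": [[tx, ty, tz], ...], "rot": [[wx, wy, wz], ...]}. A call has 1 to 5 rows; each row is the pose to reach, as a shift and turn from the pose commanded when the call began; what a row does not reach only later rows make up. A row lasts 1/8 s, in which the tool goes at most 62.5 mm and 10.7 degrees, less where a joint would pass 70% of its speed; a pose out of reach is approached as far as the arm can. A call with a gripper value outside its range is refused whole. "jaw" is the finger opening in mm, from 0 to 85.4, set as the call begins (left out, the last holds). The fingers move at their own pace and stop on an object; "force" is the grip in N (left out, the last holds). Time passes only in rows, so rows that repeat a pose let the fingers close. It gives the time, the measured TCP pose, the force and the opening at its end, in the units of the state.
- r.sense(): the state, without advancing time (a new reading comes with each control period).
- vision.snapshot(name): name is "scene" or "top" or "wrist"; returns a dict with "pixels" (384x512x3 uint8, red, green, blue), "depth" (384x512 float32, mm along the optical axis (not along the pixel's ray), 0 where there is no reading), "intrinsics" (3x3 intrinsics, pixels), "k1" (the pictures are not rectified: a ray, as slopes to the right and down, at radius r is drawn at 1 + k1 r^2 times it, then the intrinsics apply), "world_from_camera" (4x4, takes a point from camera to world coordinates); the wrist camera has in their place "T_tool_cam" (4x4, takes a point from camera to tool coordinates, whose origin is the TCP and whose axes are the tool frame's). Camera axes: x right, y down, z forward; pixel columns grow to the right and rows downward; lengths in mm; the calibration is good to about 2 mm. A picture is of the moment at which its call begins: read the wrist's pose just before it.
- job.hand_in(): hands the job in, once; it reports no verdict.
The state is a dict: "time": time; "joint_pos": joint angles; "qd": joint speeds; "joint_efforts": joint torques, N m; "tool_pos": TCP position; "tcp_rot": TCP orientation; "ft_force": force on the tool from outside, world axes, zero at the start; "wrist_torque": the same for the moment, N m; "finger_gap": finger opening in mm.
Only numpy, scipy, OpenCV 4.12 (cv2) and the standard library are available. Lean on these libraries where they do the work, as an engineer would, in place of code of your own. Each camera call takes 0.05 s, during which the arm holds its last target.

## Working session

There is one attempt and no reset: what is moved stays moved. The work goes in short steps, Python scripts to look and compute and a tool call to move; the robot and the scene stay as the last step left them, time stands still between calls to the robot, and variables do not carry over. Pictures are saved under pics/ and viewed, and the job is handed in when it is done.

Besides the shell and the picture viewer there is one more tool, called after "Request:" as name(argument=value, ...), one argument or row to a line, values as JSON. send_rows: Moves the arm, as the interface text tells. Its arguments: {"type":"object","properties":{"dp":{"type":"array"},"rot":{"type":"array"},"jaw":{"type":"number"},"force":{"type":"number"}},"required":["dp","rot"]}

```bash
ls; mkdir -p pics; cat > h.py <<'E'
import numpy as np, cv2
from bench import r, vision, job
from scipy.spatial.transform import Rotation as R
def snap(name,fn=None,scale=1):
    s=r.sense(); d=vision.snapshot(name)
    d['s']=s
    if name=='wrist':
        T=np.eye(4);T[:3,:3]=R.from_euler('xyz',s['tcp_rot'],degrees=True).as_matrix();T[:3,3]=s['tool_pos']
        d['W']=T@np.array(d['T_tool_cam'])
    else: d['W']=np.array(d['world_from_camera'])
    if fn: cv2.imwrite('pics/'+fn,cv2.resize(np.array(d['pixels'])[:,:,::-1],None,fx=scale,fy=scale,interpolation=cv2.INTER_CUBIC))
    return d
def cloud(d):
    K=np.array(d['intrinsics']);k1=d['k1'];h,w=d['depth'].shape
    u,v=np.meshgrid(np.arange(w),np.arange(h))
    p=np.stack([u,v],-1).reshape(-1,1,2).astype(float)
    n=cv2.undistortPoints(p,K,np.array([k1,0,0,0,0.]))[:,0].reshape(h,w,2)
    z=d['depth'].astype(float)
    P=np.stack([n[...,0]*z,n[...,1]*z,z],-1)
    return P@d['W'][:3,:3].T+d['W'][:3,3]
def proj(d,pts):
    M=np.linalg.inv(d['W']);p=np.atleast_2d(pts)@M[:3,:3].T+M[:3,3]
    return cv2.projectPoints(p,np.zeros(3),np.zeros(3),np.array(d['intrinsics']),np.array([d['k1'],0,0,0,0.]))[0][:,0]
E
python3 - <<'E'
from h import *
print(r.sense())
for n in ['scene','top','wrist']:
    d=snap(n,n+'0.png',1.5); c=cloud(d)
    np.savez(n+'0.npz',c=c,px=d['pixels']); print(n,d['k1'],d['W'].round(2).tolist(),d['intrinsics'])
E
```

```text
pics
{'time': 0.0, 'joint_pos': array([ 7.13101498e+01,  7.51314900e+00,  8.53294191e+01, -2.90953647e-03,
        8.72614437e+01, -4.89472339e+00]), 'qd': array([ 0.10498791, -0.00625847,  0.01088097,  0.10070483,  0.02131725,
       -0.09858904]), 'joint_efforts': array([-2.47093965e-03, -5.69443882e+01, -5.00512934e+01, -7.07739036e-04,
        1.61900301e-02,  4.60986462e-05]), 'tool_pos': array([142.91503923, 582.19290389, 244.26349072]), 'tcp_rot': array([-1.79994021e+02,  1.03880481e-01,  7.62050203e+01]), 'ft_force': array([-0.1499788 , -0.14705417, -0.40939948]), 'wrist_torque': array([ 0.00137397, -0.02842932,  0.0043182 ]), 'finger_gap': 85.04734686113636}
scene 0.049958812922873415 [[0.77, 0.37, -0.52, 1187.99], [0.64, -0.43, 0.64, -865.88], [0.01, -0.82, -0.57, 812.53], [0.0, 0.0, 0.0, 1.0]] [[427.20194512   0.         246.91605856]
 [  0.         427.20194512 183.06930457]
 [  0.           0.           1.        ]]
top 0.024798077136140476 [[0.02, -0.99, 0.12, 411.36], [-1.0, -0.02, -0.02, -36.51], [0.02, -0.12, -0.99, 1024.45], [0.0, 0.0, 0.0, 1.0]] [[356.30692257   0.         255.96534718]
 [  0.         356.30692257 194.36320799]
 [  0.           0.           1.        ]]
wrist -0.018441868357114713 [[0.24, 0.93, 0.27, 74.53], [0.97, -0.23, -0.07, 598.36], [-0.0, 0.27, -0.96, 371.68], [0.0, 0.0, 0.0, 1.0]] [[272.57301022   0.         256.05840711]
 [  0.         272.57301022 192.49941631]
 [  0.           0.           1.        ]]
```

View pics/top0.png

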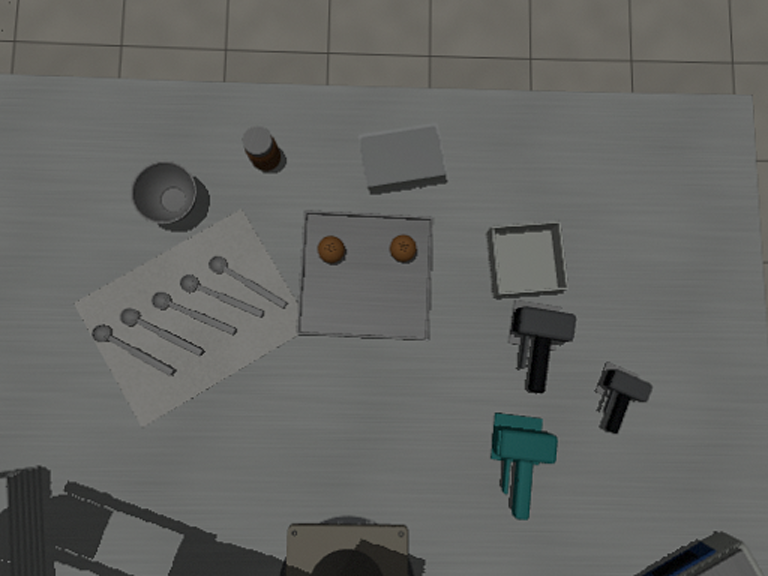

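View pics/scene0.png

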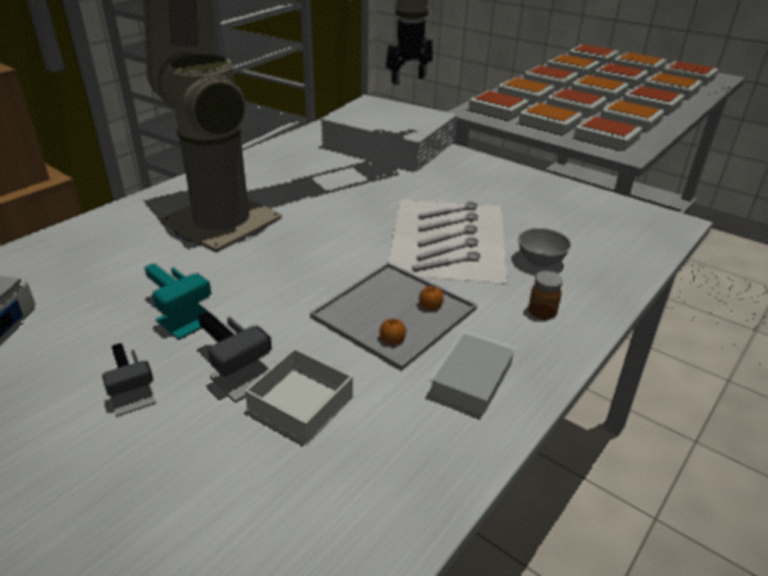

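View pics/wrist0.png

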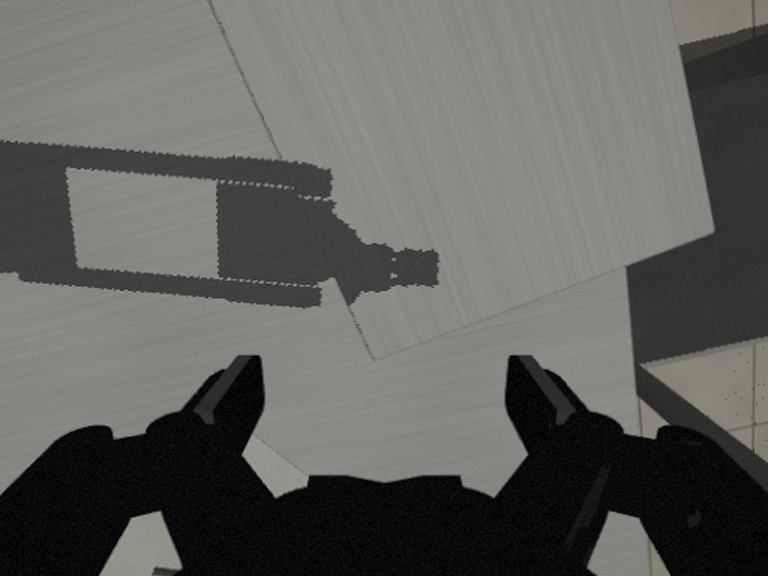

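The top view (1.5x) shows five spoons on the paper, with bowls from (102,333) to (219,265) pointing away from the robot. Two buns sit in the pan at (331,249) and (403,248), and the tub is at (527,260). There are three scanner-like things: a large grey one at (540,330), a small grey one at (625,385) and a turquoise one at (522,445). The large grey one fits, as it isn't turquoise and is the bigger of the two greys. I'll measure next and crop to confirm.

```bash
python3 - <<'E'
from h import *
z=np.load('top0.npz');c=z['c'];px=z['px']
im=px[:,:,::-1].copy()
# crop
cr=cv2.resize(im[180:360,310:460],None,fx=4,fy=4,interpolation=cv2.INTER_CUBIC)[:600]
cr=cv2.convertScaleAbs(cr,alpha=1.8); cv2.imwrite('pics/crop_scan.png',cr)
def p(u,v): return c[int(v),int(u)].round(1)
print('table',p(240,260),p(30,280),p(420,60))
# regions of height
H=c[...,2]
vis=np.clip(H,-10,120);cv2.imwrite('pics/h.png',cv2.resize(cv2.applyColorMap(((vis+10)/130*255).astype(np.uint8),cv2.COLORMAP_JET),None,fx=1.5,fy=1.5,interpolation=cv2.INTER_NEAREST))
m=(H>4)&(c[...,0]>150)&(c[...,0]<1000)
n,l,st,ce=cv2.connectedComponentsWithStats(m.astype(np.uint8))
for i in range(1,n):
    if st[i,4]>25:
        q=c[l==i];print(st[i],'mean',q.mean(0).round(1),'min',q.min(0).round(),'max',q.max(0).round())
E
```

```text
table [ 3.467e+02 -1.650e+01  1.000e-01] [2.863e+02 5.577e+02 4.000e-01] [1354.4 -929.1 -752.2]
[ 238   82   60   46 2076] mean [788.5 -88.1  43.8] min [ 411. -172.    4.] max [ 860.   -2. 1024.]
[162  84  26  30 558] mean [788.4 174.6  67.8] min [411. -37.   5.] max [ 826.  220. 1024.]
[  86  107   45   43 1406] mean [712.7 361.4  34.5] min [411. -37.   4.] max [ 766.  436. 1024.]
[ 197  140   92   87 2111] mean [580.6 -14.8  22.6] min [ 411. -147.    4.] max [ 689.  107. 1024.]
[ 325  148   54   50 1049] mean [ 600.8 -330.5   33.4] min [ 411. -397.    4.] max [ 667.  -37. 1024.]
[238 153  15  18  61] mean [629.8 -27.1  22. ] min [411. -45.   4.] max [ 655.   -4. 1024.]
[238 166   7  10  26] mean [601.9 -14.5   5.1] min [589. -23.   4.] max [616.  -6.   7.]
[339 166  12  13  34] mean [ 607.6 -315.3    5.2] min [ 587. -332.    4.] max [ 622. -300.    9.]
[139 171  52  35 281] mean [544.6 200.5  20.1] min [411. -37.   4.] max [ 595.  278. 1024.]
[224 170  22  17  70] mean [576.4   7.4   5.2] min [557. -26.   4.] max [603.  34.   9.]
[354 170  14  12  44] mean [ 588.9 -347.1   51.6] mi
[... 738 characters left out ...]
 min [ 353. -429.    4.] max [ 522.  -37. 1024.]
[223 203  13   7  27] mean [500.   18.    5.3] min [490.   1.   4.] max [508.  35.   7.]
[ 79 205  56  32 311] mean [449.4 358.2   9.2] min [410. 281.   4.] max [495. 438.  15.]
[251 214  10   9  29] mean [467.4 -57.7   5.1] min [454. -71.   4.] max [477. -46.   8.]
[ 60 216  57  34 317] mean [415.3 406.2  12.5] min [373. -37.   4.] max [ 463.  489. 1024.]
[398 241  37  48 839] mean [ 352.7 -485.    56.6] min [ 283. -542.    4.] max [ 411.  -37. 1024.]
[ 327  275   45   68 1694] mean [ 248.1 -300.3   69.3] min [ 150. -359.    4.] max [ 411.  -37. 1024.]
[  0 311  28  32 705] mean [181.1 556.   56.9] min [150. -37.   4.] max [ 411.  621. 1024.]
```

View pics/crop_scan.png

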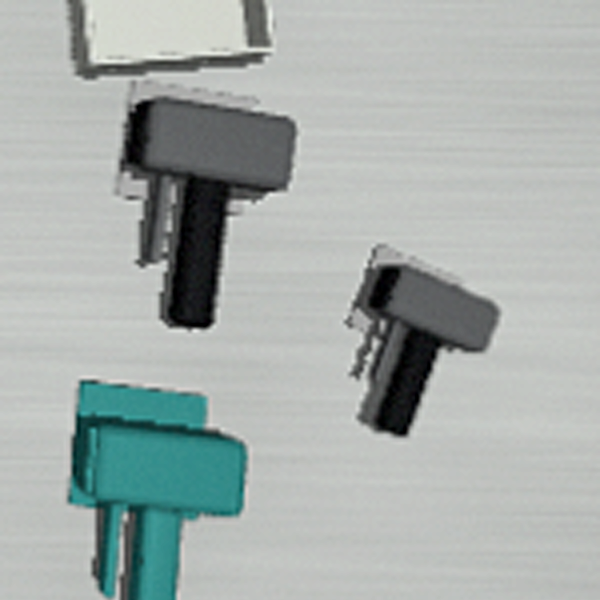

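View pics/h.png

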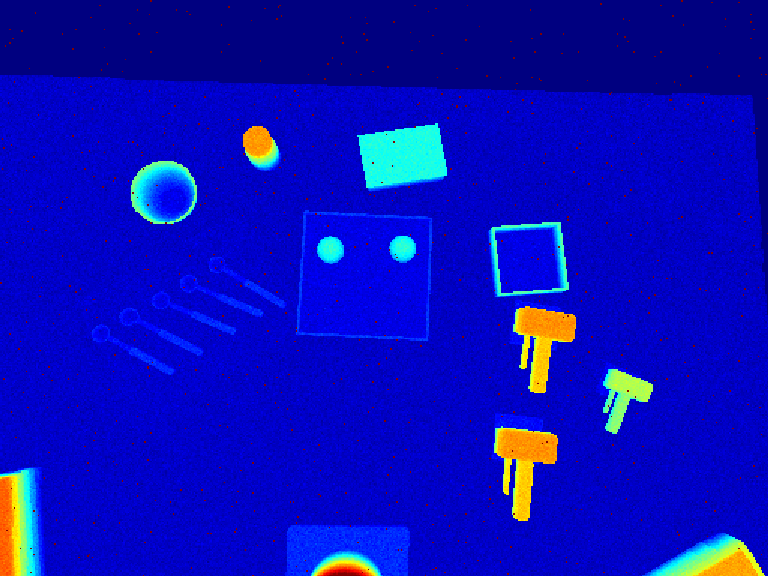

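The crop confirms the large grey scanner: black handle running towards the robot, trigger on the left (+y) at crop (148,215), handle end at (190,320).

```bash
cat > fit.py <<'E'
from h import *
from scipy.optimize import minimize
def rectfit(pts,w,h,x0):
    # outline fit: mean abs dist of points to rectangle boundary
    def f(p):
        a=p[2];q=(pts-p[:2])@np.array([[np.cos(a),-np.sin(a)],[np.sin(a),np.cos(a)]])
        d=np.abs(q)-np.array([w/2,h/2])
        sd=np.where((d>0).any(1),np.hypot(*np.maximum(d,0).T),d.max(1))
        return np.mean(np.minimum(np.abs(sd),15))
    b=min((minimize(f,[x0[0],x0[1],a],method='Nelder-Mead',options=dict(xatol=.01,fatol=1e-4,maxiter=2000)) for a in np.radians([-12,-6,0,6,12])),key=lambda o:o.fun)
    return b.x,b.fun
def spoons(c,tray=None,zoff=0,roi=None):
    H=c[...,2]
    m=(H>4+zoff)&(H<30+zoff)&roi
    n,l,st,ce=cv2.connectedComponentsWithStats(m.astype(np.uint8))
    out=[]
    for i in range(1,n):
        if st[i,4]<100: continue
        q=c[l==i]; xy=q[:,:2]
        x,res=spoonfit(xy); out.append((x,res,np.percentile(q[:,2],90)))
    return out
def spoonsd(q):
    x,y=q.T
    hb=np.maximum(np.maximum(-85-x,x-5),np.abs(y)-7)
    nk=np.maximum(np.maximum(5-x,x-60),np.abs(y)-5)
    bw=np.hypot(x-68,y)-17
    return np.minimum(np.minimum(hb,nk),bw)
def spoonfit(xy):
    mu=xy.mean(0);u,s,vt=np.linalg.svd(xy-mu,full_matrices=False);a0=np.arctan2(vt[0,1],vt[0,0])
    gx,gy=np.meshgrid(np.arange(-85,86,4),np.arange(-16,17,4));g=np.stack([gx.ravel(),gy.ravel()],-1);g=g[spoonsd(g)<=0]
    from scipy.spatial import cKDTree
    t=cKDTree(xy)
    def f(p):
        ca,sa=np.cos(p[2]),np.sin(p[2]);Rm=np.array([[ca,-sa],[sa,ca]])
        q=(xy-p[:2])@Rm
        return np.mean(np.minimum(np.maximum(spoonsd(q),0),12))+np.mean(np.minimum(t.query(g@Rm.T+p[:2])[0],12))
    b=min((minimize(f,[*mu,a],method='Nelder-Mead',options=dict(xatol=.01,fatol=1e-4,maxiter=2000,initial_simplex=np.array([[*mu,a],[mu[0]+8,mu[1],a],[mu[0],mu[1]+8,a],[*mu,a+.05]]))) for a in (a0,a0+np.pi)),key=lambda o:o.fun)
    return np.array([b.x[0],b.x[1],(np.degrees(b.x[2])+180)%360-180]),b.fun
E
python3 - <<'E'
from fit import *
z=np.load('top0.npz');c=z['c'];X,Y,Z=c[...,0],c[...,1],c[...,2]
print('floor tilt',Z[240:260,200:330].mean(), Z[150:170,60:75].mean())
t=(Z>8)&(Z<18)&(X>480)&(X<720)&(Y>-160)&(Y<120)
p=c[t][:,:2]; print('tray',rectfit(p,235,245,[590,-20]),len(p)); 
t=(Z>40)&(Z<60)&(X>510)&(X<680)&(Y>-410)&(Y<-250)
print('tub',rectfit(c[t][:,:2],126,126,[600,-330]),len(c[t]))
for x0,y0 in [(630,60),(630,-70)]:
    t=(Z>15)&(Z<60)&(np.hypot(X-x0,Y-y0)<50); q=c[t]
    def f(p): return np.mean(np.minimum(np.abs(np.linalg.norm((q-[p[0],p[1],23]),axis=1)-p[2]),5))
    b=minimize(f,[*q[:,:2].mean(0),24],method='Nelder-Mead');print('bun',b.x.round(1),b.fun.round(2),q[:,2].max().round(1),q.max(0).round(),q.min(0).round())
roi=(X>350)&(X<640)&(Y>107)&(Y<500)
for s in spoons(c,roi=roi): print('spoon',s[0].round(1),round(s[1],2),round(s[2],1))
# handle
t=(Z>70)&(Z<84)&(X>340)&(X<470)&(Y>-380)&(Y<-290);q=c[t]
n,l,st,ce=cv2.connectedComponentsWithStats(t.astype(np.uint8))
for i in range(1,n):
    if st[i,4]>10:
        q=c[l==i];rc=cv2.minAreaRect(q[:,:2].astype(np.float32));print('scan',st[i],q.mean(0).round(1),np.round(cv2.boxPoints(rc),1).tolist(),np.median(q[:,2]))
t=(Z>84)&(Z<90)&(X>400)&(X<540)&(Y>-430)&(Y<-270);q=c[t];rc=cv2.minAreaRect(q[:,:2].astype(np.float32));print('head',np.round(cv2.boxPoints(rc),1).tolist(),np.median(q[:,2]))
E
```

```text
floor tilt 2.8582725349463334 2.842859048513359
tray (array([ 5.65321686e+02, -2.08922717e+01, -2.88285259e-02]), np.float64(2.06435516307976)) 450
tub (array([ 5.97538063e+02, -3.26770851e+02,  9.91942587e-02]), np.float64(1.1572622640421166)) 369
bun [610.8  45.9  24.3] 1.31 49.6 [656. 101.  50.] [585.  22.  15.]
bun [616.2 -90.8  24.3] 1.27 48.9 [640. -65.  49.] [ 591. -114.   19.]
spoon [546.7 203.7  60.4] 1.39 12.6
spoon [518.  249.7  68.2] 1.42 12.4
spoon [485.5 301.1  68.5] 1.39 12.9
spoon [449.7 358.4  64.2] 1.53 12.6
spoon [415.  407.2  62.8] 1.4 12.8
scan [344 217  34  45 544] [ 415.6 -332.5   77.5] [[352.79998779296875, -294.0], [353.79998779296875, -380.20001220703125], [469.8999938964844, -378.79998779296875], [468.79998779296875, -292.6000061035156]] 77.58112597586984
head [[442.6000061035156, -388.79998779296875], [487.70001220703125, -396.29998779296875], [502.8999938964844, -305.0], [457.79998779296875, -297.5]] 85.5115331211748
```

Request:
send_rows(
  dp=[
    [40,-46,0],
    [80,-92,0],
    [120,-138,0],
    [160,-184,0],
    [200,-230,0],
  ],
  rot=[
    [0,0,0.05],
    [0,0,0.1],
    [0,0,0.15],
    [0,0,0.2],
    [0,0,0.246],
  ],
  jaw=70,
  force=40,
)

```text
time: 0.78
tool_pos: [343.9, 351.0, 245.1]
tcp_rot: [180.0, 0.0, 90.4]
ft_force: [0.3, 1.3, -0.5]
finger_gap: 69.9
```

Request:
send_rows(
  dp=[
    [40,-46,0],
    [80,-92,0],
    [120,-138,-10],
    [160,-184,-30],
    [200,-230,-60],
  ],
  rot=[
    [0,0,0],
    [0,0,0],
    [0,0,0],
    [0,0,0],
    [0,0,0],
  ],
)

```text
time: 1.4
tool_pos: [540.6, 125.8, 188.6]
tcp_rot: [179.9, -0.0, 90.3]
ft_force: [0.8, 1.3, 0.4]
finger_gap: 70.0
```

Request:
send_rows(
  dp=[
    [35,-38,-20],
    [68,-75,-60],
    [68,-75,-100],
    [68,-75,-100],
    [68,-75,-100],
  ],
  rot=[
    [0,0,0],
    [0,0,0],
    [0,0,0],
    [0,0,0],
    [0,0,0],
  ],
)

```text
time: 2.02
tool_pos: [607.2, 53.0, 89.7]
tcp_rot: [180.0, -0.0, 90.3]
ft_force: [-0.3, 0.3, -0.2]
finger_gap: 70.2
```

```bash
python3 - <<'E'
from h import *
d=snap('wrist','w1.png',1.5);c=cloud(d);np.savez('w1.npz',c=c,px=d['pixels']);print(d['s']['tool_pos'],d['s']['tcp_rot'],d['s']['ft_force'])
q=c[(c[...,2]>30)&(c[...,2]<60)&(np.hypot(c[...,0]-611,c[...,1]-46)<45)]
print(len(q),q.max(0),q.min(0),proj(d,[[611,46,46],[616,-91,46]]))
E
```

```text
[607.23849438  52.98265137  89.719038  ] [ 1.79950828e+02 -6.42716040e-03  9.03312014e+01] [-0.26962531  0.29336755 -0.20470154]
3154 [633.27490782  67.64096175  46.94202745] [587.67185066  19.69561875  30.00756358] [[246.83629181 228.20976145]
 [ 48.53836153 233.64709249]]
```

View pics/w1.png

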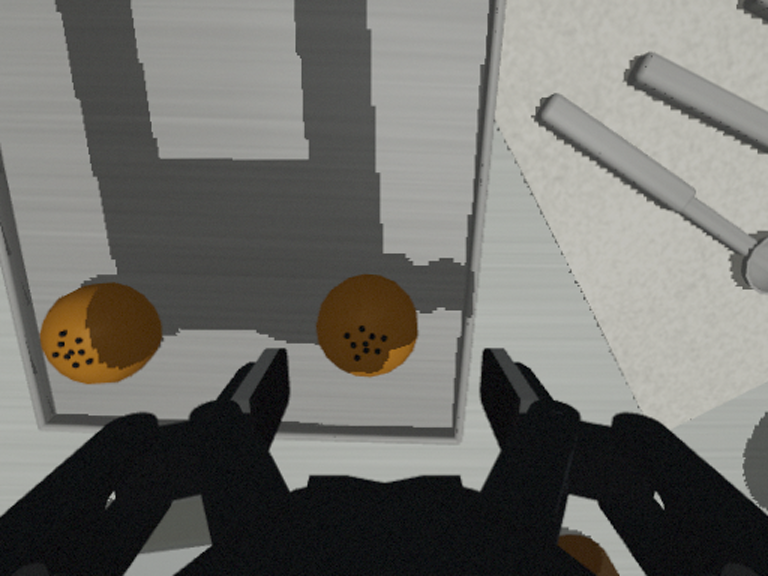

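The wrist view shows the bun at (367,325), roughly between the pads. Its measured centre is (610.5, 44).

Request:
send_rows(
  dp=[
    [0,-3,-20],
    [0,-3,-42],
    [0,-3,-64],
    [0,-3,-64],
    [0,-3,-64],
  ],
  rot=[
    [0,0,0],
    [0,0,0],
    [0,0,0],
    [0,0,0],
    [0,0,0],
  ],
)

```text
time: 2.7
tool_pos: [607.4, 49.6, 25.2]
tcp_rot: [179.9, 0.0, 90.3]
ft_force: [0.6, -0.1, 0.4]
finger_gap: 69.9
```

Request:
send_rows(
  dp=[
    [0,0,0],
    [0,0,0],
    [0,0,0],
    [0,0,0],
  ],
  rot=[
    [0,0,0],
    [0,0,0],
    [0,0,0],
    [0,0,0],
  ],
  jaw=44,
)

```text
time: 3.2
tool_pos: [608.3, 49.5, 26.4]
tcp_rot: [179.8, 0.0, 90.3]
ft_force: [-1.0, -0.4, 5.9]
finger_gap: 50.0
```

Request:
send_rows(
  dp=[
    [0,0,40],
    [0,0,85],
    [-4,-58,90],
    [-10,-119,90],
    [-17,-180,90],
  ],
  rot=[
    [0,0,0],
    [0,0,0],
    [0,0,0],
    [0,0,0.03],
    [0,0,0.06],
  ],
)

```text
time: 3.82
tool_pos: [590.2, -132.1, 115.7]
tcp_rot: [179.9, 0.0, 93.8]
ft_force: [1.4, 0.8, -0.5]
finger_gap: 49.6
```

Request:
send_rows(
  dp=[
    [-6,-61,0],
    [-12,-121,0],
    [-19,-165,0],
    [-24,-198,0],
    [-24,-198,-30],
  ],
  rot=[
    [0,0,0.02],
    [0,0,0.04],
    [0,0,0.04],
    [0,0,0.04],
    [0,0,0.04],
  ],
)

```text
time: 4.45
tool_pos: [567.5, -333.3, 88.4]
tcp_rot: [179.7, 0.3, 95.8]
ft_force: [-0.2, -0.3, -0.3]
finger_gap: 49.9
```

Request:
send_rows(
  dp=[
    [0,2,-30],
    [0,2,-59],
    [0,2,-59],
    [0,2,-59],
  ],
  rot=[
    [0,0,0],
    [0,0,0],
    [0,0,0],
    [0,0,0],
  ],
)

```text
time: 4.95
tool_pos: [566.1, -326.7, 26.0]
tcp_rot: [180.0, 0.0, 96.0]
ft_force: [-0.3, 0.6, 0.1]
finger_gap: 49.6
```

Request:
send_rows(
  dp=[
    [0,0,0],
    [0,0,0],
    [0,0,40],
    [0,0,100],
    [4,60,100],
  ],
  rot=[
    [0,0,0],
    [0,0,0],
    [0,0,0],
    [0,0,0],
    [0,0,0],
  ],
  jaw=66,
)

```text
time: 5.58
tool_pos: [573.5, -271.4, 133.4]
tcp_rot: [179.4, 0.5, 95.8]
ft_force: [1.5, 1.2, -0.2]
finger_gap: 66.1
```

```bash
python3 - <<'E'
from h import *
d=snap('top','t2.png',1.5);c=cloud(d);print(d['s']['tool_pos'])
X,Y,Z=c[...,0],c[...,1],c[...,2]
for x0,y0 in [(570,-329),(616,-91)]:
    q=c[(Z>35)&(Z<60)&(np.hypot(X-x0,Y-y0)<35)&((abs(Y+327)<50)|(Y>-200))];print(q.mean(0),q.max(0))
E
```

```text
[ 573.54737414 -271.44663161  133.37529234]
[ 556.71549945 -327.45374565   41.01963716] [ 567.75166537 -310.8770383    48.60686133]
[614.65254127 -90.40976885  40.98674023] [637.16150641 -68.00316201  48.98699036]
```

View pics/t2.png

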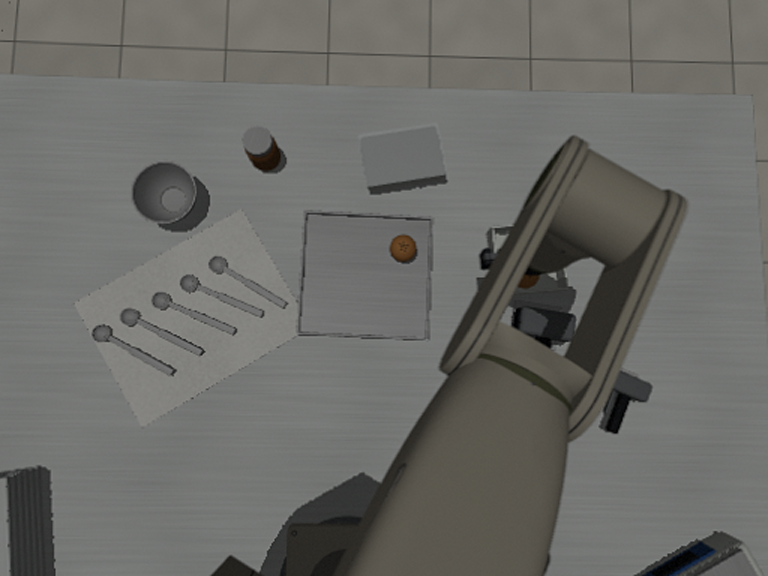

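Bun 1 is in the tub, and bun 2 is unchanged at (403,248). Next is bun 2.

Request:
send_rows(
  dp=[
    [14,58,0],
    [28,116,-10],
    [42,172,-35],
    [42,177,-50],
    [42,177,-50],
  ],
  rot=[
    [0,0,-0.03],
    [0,0,-0.06],
    [0,0,-0.1],
    [0,0,-0.1],
    [0,0,-0.1],
  ],
  jaw=70,
)

```text
time: 6.25
tool_pos: [610.4, -89.0, 73.5]
tcp_rot: [-179.8, -0.0, 90.4]
ft_force: [-0.0, -0.3, 0.0]
finger_gap: 69.9
```

Request:
send_rows(
  dp=[
    [4,-3,-20],
    [4,-3,-49],
    [4,-3,-49],
    [4,-3,-49],
  ],
  rot=[
    [0,0,0],
    [0,0,0],
    [0,0,0],
    [0,0,0],
  ],
)

```text
time: 6.75
tool_pos: [616.2, -93.7, 27.0]
tcp_rot: [180.0, 0.0, 90.2]
ft_force: [-0.2, -0.4, 0.5]
finger_gap: 70.0
```

Request:
send_rows(
  dp=[
    [0,0,0],
    [0,0,0],
    [0,0,0],
    [0,0,0],
  ],
  rot=[
    [0,0,0],
    [0,0,0],
    [0,0,0],
    [0,0,0],
  ],
  jaw=44,
)

```text
time: 7.25
tool_pos: [617.3, -93.1, 28.5]
tcp_rot: [179.8, 0.1, 90.3]
ft_force: [-0.2, -1.8, 6.1]
finger_gap: 49.6
```

Request:
send_rows(
  dp=[
    [0,0,50],
    [0,-10,90],
    [3,-70,90],
    [6,-131,90],
    [9,-190,90],
  ],
  rot=[
    [0,0,0],
    [0,0,0],
    [0,0,0.03],
    [0,0,0.06],
    [0,0,0.1],
  ],
)

```text
time: 7.88
tool_pos: [625.2, -284.2, 117.4]
tcp_rot: [179.9, 0.0, 96.1]
ft_force: [1.2, 0.5, -0.5]
finger_gap: 49.5
```

Request:
send_rows(
  dp=[
    [0,-40,0],
    [0,-40,-30],
    [0,-40,-60],
    [0,-40,-60],
  ],
  rot=[
    [0,0,0],
    [0,0,0],
    [0,0,0],
    [0,0,0],
  ],
)

```text
time: 8.38
tool_pos: [622.6, -321.2, 53.1]
tcp_rot: [-179.7, -0.2, 96.0]
ft_force: [-0.5, 0.0, -1.3]
finger_gap: 49.2
```

Request:
send_rows(
  dp=[
    [3,-1,-12],
    [3,-1,-23],
    [3,-1,-23],
  ],
  rot=[
    [0,0,0],
    [0,0,0],
    [0,0,0],
  ],
)

```text
time: 8.75
tool_pos: [627.5, -323.0, 32.5]
tcp_rot: [-179.9, -0.1, 96.0]
ft_force: [-0.1, 0.4, -1.1]
finger_gap: 49.1
```

Request:
send_rows(
  dp=[
    [0,0,0],
    [0,0,0],
    [0,0,40],
    [0,0,95],
    [-6,60,100],
  ],
  rot=[
    [0,0,0],
    [0,0,0],
    [0,0,0],
    [0,0,0],
    [0,0,0],
  ],
  jaw=64,
)

```text
time: 9.38
tool_pos: [625.4, -268.3, 141.2]
tcp_rot: [179.4, 0.5, 95.8]
ft_force: [1.0, 1.0, 0.4]
finger_gap: 64.2
```

Request:
send_rows(
  dp=[
    [-10,59,0],
    [-20,118,0],
    [-30,177,0],
    [-40,236,0],
    [-50,295,0],
  ],
  rot=[
    [0,0,0.1],
    [0,0,0.2],
    [0,0,0.3],
    [0,0,0.4],
    [0,0,0.5],
  ],
  jaw=40,
)

```text
time: 10.0
tool_pos: [571.7, 33.3, 134.3]
tcp_rot: [179.9, 0.1, 124.9]
ft_force: [0.8, 0.4, -0.6]
finger_gap: 39.6
```

Request:
send_rows(
  dp=[
    [-10,59,0],
    [-20,118,0],
    [-31,166,0],
    [-31,166,0],
    [-31,166,0],
  ],
  rot=[
    [0,0,0.12],
    [0,0,0.24],
    [0,0,0.35],
    [0,0,0.45],
    [0,0,0.45],
  ],
)

```text
time: 10.62
tool_pos: [540.9, 198.2, 134.0]
tcp_rot: [180.0, 0.0, 150.5]
ft_force: [0.2, -0.5, -1.8]
finger_gap: 40.3
```

```bash
python3 - <<'E'
from fit import *
d=snap('wrist','w3.png',1.5);c=cloud(d);print(d['s']['tool_pos'],d['s']['tcp_rot'])
X,Y,Z=c[...,0],c[...,1],c[...,2]
roi=(X>330)&(X<680)&(Y>100)&(Y<520)&(d['depth']>120)
for s in spoons(c,roi=roi): print('spoon',s[0].round(1),round(s[1],2),round(s[2],1))
d=snap('top','t3.png',1.5);c=cloud(d)
X,Y,Z=c[...,0],c[...,1],c[...,2]
roi=(X>330)&(X<680)&(Y>105)&(Y<520)
for s in spoons(c,roi=roi): print('top spoon',s[0].round(1),round(s[1],2),round(s[2],1))
q=c[(Z>8)&(Z<60)&(abs(X-598)<57)&(abs(Y+327)<55)];print('tub',q.mean(0),q.max(0))
E
```

```text
[540.92359861 198.17087465 133.95050731] [1.79969303e+02 4.35273277e-02 1.50500033e+02]
spoon [533.7 101.4 179.2] 3.26 13.3
spoon [547.  201.2  59.9] 0.89 11.2
spoon [491.4 180.   68.4] 5.26 11.4
spoon [ 483.7  292.5 -111.8] 3.81 11.3
spoon [421.  292.   65.7] 5.25 11.3
spoon [ 413.2  400.6 -116.6] 4.47 11.2
top spoon [ 544.3  199.1 -119.9] 4.47 13.1
top spoon [ 506.1  351.6 -114. ] 10.25 10.7
top spoon [500.3 204.7  65. ] 8.17 13.2
top spoon [448.9 356.7  63.4] 2.98 12.6
top spoon [ 413.7  402.1 -118.1] 5.25 13.3
tub [ 595.79460567 -320.79953629   36.55177255] [ 654.97898113 -273.50032699   48.51752295]
```

View pics/w3.png

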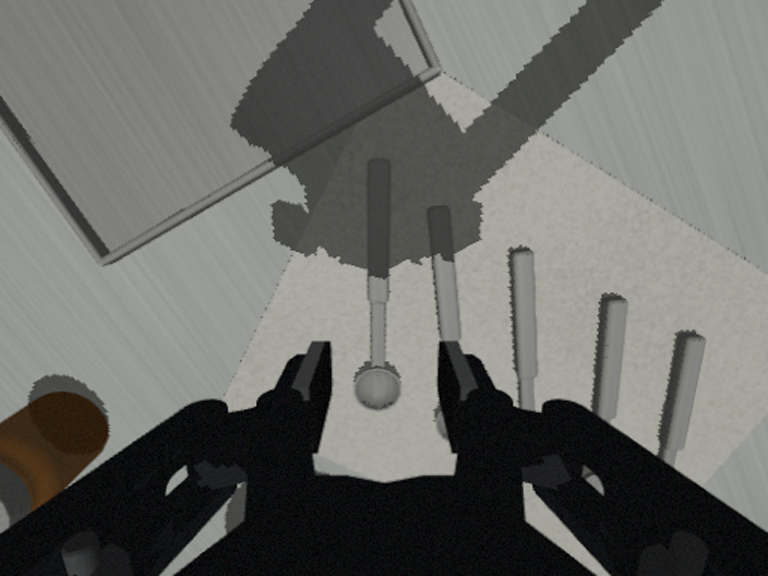

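View pics/t3.png

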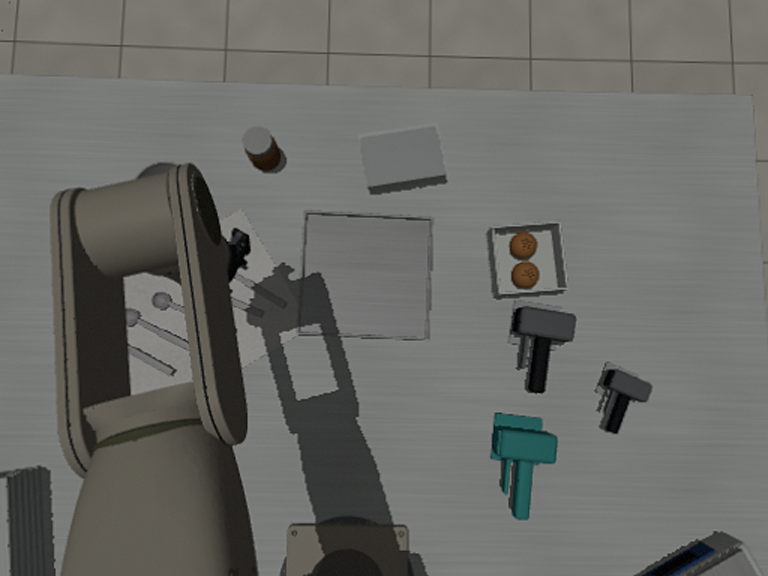

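Both buns are in the tub, at (523,245) and (525,275). The wrist view shows spoon 1 centred between the pads, bowl at (377,385), and the fit gives (547, 201.2), 59.9°. I'll descend and grasp the handle 8 mm behind its balance point.

Request:
send_rows(
  dp=[
    [2,-4,-50],
    [2,-4,-95],
    [2,-4,-110],
    [2,-4,-116],
    [2,-4,-116],
  ],
  rot=[
    [0,0,-0.01],
    [0,0,-0.01],
    [0,0,-0.01],
    [0,0,-0.01],
    [0,0,-0.01],
  ],
  jaw=36,
  force=60,
)

```text
time: 11.35
tool_pos: [544.1, 193.6, 18.8]
tcp_rot: [179.9, 0.1, 149.8]
ft_force: [0.7, -0.5, 0.3]
finger_gap: 35.8
```

Request:
send_rows(
  dp=[
    [0,0,0],
    [0,0,0],
    [0,0,0],
    [0,0,0],
  ],
  rot=[
    [0,0,0],
    [0,0,0],
    [0,0,0],
    [0,0,0],
  ],
  jaw=6,
)

```text
time: 11.85
tool_pos: [544.5, 193.9, 19.5]
tcp_rot: [179.9, 0.1, 149.9]
ft_force: [-0.8, -1.0, 6.7]
finger_gap: 11.5
```

Request:
send_rows(
  dp=[
    [0,0,40],
    [0,0,80],
    [1,-58,80],
    [2,-118,80],
    [3,-178,80],
  ],
  rot=[
    [0,0,0],
    [0,0,-0.13],
    [0,0,-0.3],
    [0,0,-0.47],
    [0,0,-0.64],
  ],
)

```text
time: 12.48
tool_pos: [546.2, 14.1, 98.5]
tcp_rot: [179.9, 0.1, 112.9]
ft_force: [0.8, -0.5, -1.0]
finger_gap: 11.6
```

Request:
send_rows(
  dp=[
    [1,-60,0],
    [3,-121,0],
    [3,-121,0],
    [3,-121,0],
  ],
  rot=[
    [0,0,-0.17],
    [0,0,-0.34],
    [0,0,-0.433],
    [0,0,-0.433],
  ],
)

```text
time: 12.98
tool_pos: [549.0, -106.3, 97.9]
tcp_rot: [180.0, 0.0, 88.4]
ft_force: [-0.6, -0.4, -1.2]
finger_gap: 11.4
```

```bash
python3 - <<'E'
from fit import *
d=snap('wrist','w4.png',1.5);c=cloud(d);print(d['s']['tool_pos'],d['s']['tcp_rot'],d['s']['finger_gap'])
np.savez('w4.npz',c=c,px=d['pixels'])
q=proj(d,[[565.3+x*1-.029*-y*1,-22-.029*x+y,4] for x,y in [(-115,-120),(115,-120),(115,120),(-115,120)]]);print(q*1.5)
d=snap('top','t4.png',1.5)
E
```

```text
[ 549.00177444 -106.27382611   97.92742866] [1.79958272e+02 3.32834884e-03 8.83538205e+01] 11.367461274806985
[[315.01751347 108.34119837]
 [331.69231935 487.45588989]
 [693.48689762 485.13616346]
 [786.45377933 111.2404093 ]]
```

View pics/w4.png

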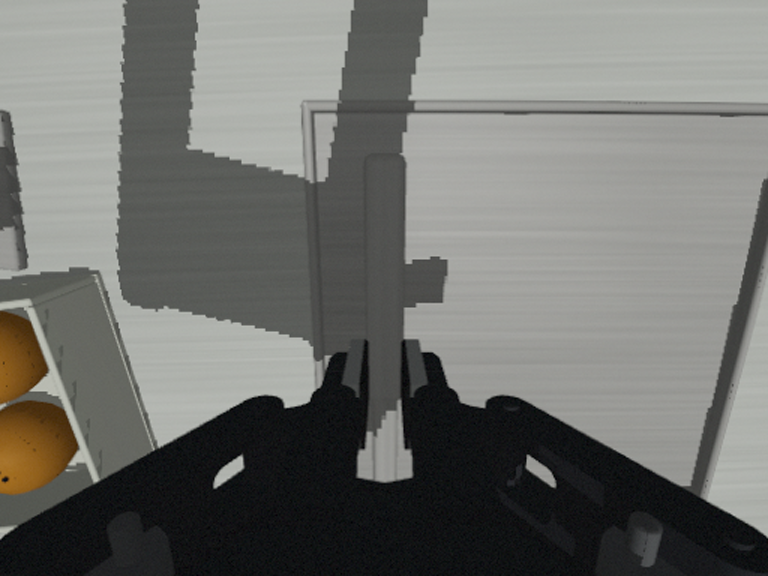

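The wrist view shows the spoon held along the pan, handle end at (385,155). The pan's near-right inside corner is at (313,112), matching the prediction of (315,108). Lowering.

Request:
send_rows(
  dp=[
    [0,0,-35],
    [0,0,-62],
    [0,0,-70],
    [0,0,-74],
    [0,0,-74],
  ],
  rot=[
    [0,0,0],
    [0,0,0],
    [0,0,0],
    [0,0,0],
    [0,0,0],
  ],
)

```text
time: 13.7
tool_pos: [549.8, -105.4, 24.4]
tcp_rot: [179.9, 0.0, 88.5]
ft_force: [-0.0, 1.4, -1.1]
finger_gap: 11.7
```

Request:
send_rows(
  dp=[
    [0,0,-1],
    [0,0,-1],
    [0,0,-1],
  ],
  rot=[
    [0,0,0],
    [0,0,0],
    [0,0,0],
  ],
  jaw=24,
)

```text
time: 14.08
tool_pos: [549.1, -105.6, 22.8]
tcp_rot: [180.0, 0.0, 88.4]
ft_force: [-0.9, -0.3, -0.5]
finger_gap: 24.1
```

Request:
send_rows(
  dp=[
    [0,0,20],
    [0,0,60],
    [0,0,110],
    [-4,60,110],
    [-8,119,110],
  ],
  rot=[
    [0,0,0],
    [0,0,0],
    [0,0,0],
    [0,0,0.17],
    [0,0,0.34],
  ],
)

```text
time: 14.7
tool_pos: [542.0, 14.2, 135.5]
tcp_rot: [179.8, 0.1, 108.1]
ft_force: [0.8, 0.6, -0.3]
finger_gap: 23.8
```

```bash
python3 - <<'E'
from fit import *
d=snap('top','t5.png',1.5);c=cloud(d);print(d['s']['tool_pos'])
np.savez('t5.npz',c=c)
E
```

```text
[542.0009317   14.16098262 135.46860879]
```

View pics/t5.png

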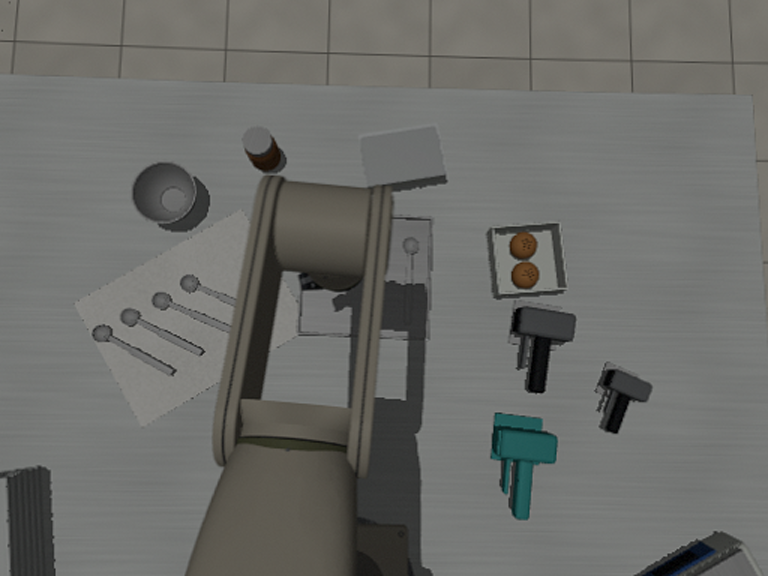

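Spoon 1 lies in the pan's right slot, bowl at (411,246). Next is spoon 2.

Request:
send_rows(
  dp=[
    [-7,58,0],
    [-14,116,0],
    [-20,174,-10],
    [-27,226,-20],
    [-27,226,-30],
  ],
  rot=[
    [0,0,0.18],
    [0,0,0.36],
    [0,0,0.54],
    [0,0,0.72],
    [0,0,0.88],
  ],
  jaw=36,
)

```text
time: 15.38
tool_pos: [513.5, 243.2, 103.8]
tcp_rot: [179.9, 0.1, 158.9]
ft_force: [-0.8, -0.2, -0.7]
finger_gap: 35.9
```

```bash
cat > look.py <<'E'
from fit import *
import sys
# args: expected x y ang, prints fit near, and dp
x0,y0,a0=map(float,sys.argv[1:4])
d=snap('wrist',sys.argv[4],1.5);c=cloud(d);s=d['s'];print(s['time'],s['tool_pos'].round(1),s['tcp_rot'].round(1))
X,Y,Z=c[...,0],c[...,1],c[...,2]
a=np.radians(a0);u=(X-x0)*np.cos(a)+(Y-y0)*np.sin(a);v=-(X-x0)*np.sin(a)+(Y-y0)*np.cos(a)
roi=(abs(u)<110)&(abs(v)<25)&(d['depth']>90)
for f,res,h in spoons(c,roi=roi):
    g=f[:2]-8*np.array([np.cos(np.radians(f[2])),np.sin(np.radians(f[2]))])
    yaw=f[2]+90
    print('spoon',f.round(1),'res',round(res,2),'h',round(h,1),'dp',(g-s['tool_pos'][:2]).round(1),19-s['tool_pos'][2].round(1),'rotz',np.radians(yaw-s['tcp_rot'][2]).round(3))
E
python3 look.py 518 247.5 68.2 w6.png
```

```text
15.375 [513.5 243.2 103.8] [1.799e+02 1.000e-01 1.589e+02]
spoon [518.4 248.6  68.3] res 0.87 h 11.2 dp [ 2.  -2.1] -84.8 rotz -0.01
```

View pics/w6.png

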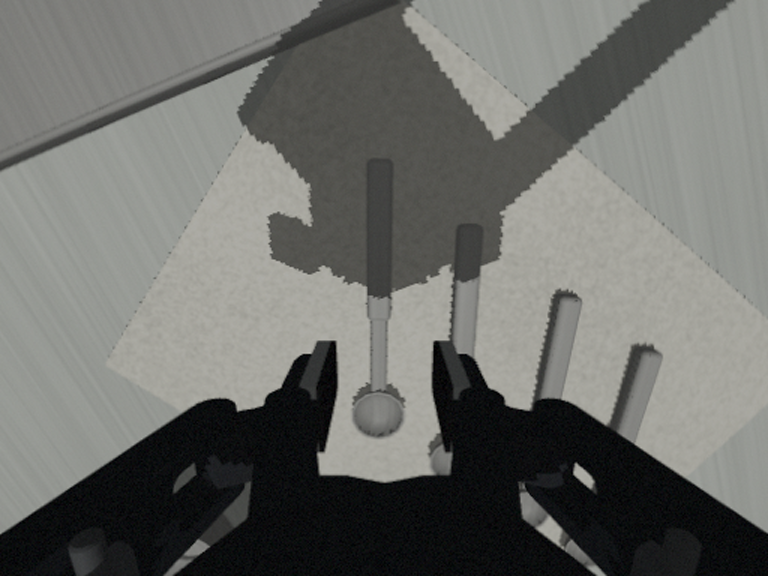

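The wrist view shows spoon 2 centred, with handle end at (380,160) and bowl at (378,413). Descending to grasp.

Request:
send_rows(
  dp=[
    [2,-2,-40],
    [2,-2,-70],
    [2,-2,-81],
    [2,-2,-86],
    [2,-2,-86],
  ],
  rot=[
    [0,0,-0.01],
    [0,0,-0.01],
    [0,0,-0.01],
    [0,0,-0.01],
    [0,0,-0.01],
  ],
)

```text
time: 16.05
tool_pos: [516.7, 237.6, 17.6]
tcp_rot: [179.9, 0.1, 157.7]
ft_force: [0.1, 0.0, -0.4]
finger_gap: 36.2
```

Request:
send_rows(
  dp=[
    [0,0,0],
    [0,0,0],
    [0,0,0],
    [0,0,0],
  ],
  rot=[
    [0,0,0],
    [0,0,0],
    [0,0,0],
    [0,0,0],
  ],
  jaw=6,
)

```text
time: 16.55
tool_pos: [517.1, 237.9, 18.0]
tcp_rot: [179.9, 0.1, 157.7]
ft_force: [-0.2, -0.5, 7.1]
finger_gap: 11.8
```

Request:
send_rows(
  dp=[
    [0,0,40],
    [0,0,80],
    [6,-58,80],
    [12,-117,80],
    [18,-176,80],
  ],
  rot=[
    [0,0,0],
    [0,0,-0.17],
    [0,0,-0.35],
    [0,0,-0.53],
    [0,0,-0.71],
  ],
)

```text
time: 17.18
tool_pos: [534.0, 60.1, 97.0]
tcp_rot: [179.9, 0.0, 116.8]
ft_force: [-0.5, 0.6, -1.6]
finger_gap: 11.9
```

Request:
send_rows(
  dp=[
    [6,-60,0],
    [13,-119,0],
    [14,-125,-20],
    [14,-125,-40],
  ],
  rot=[
    [0,0,-0.18],
    [0,0,-0.36],
    [0,0,-0.5],
    [0,0,-0.5],
  ],
)

```text
time: 17.68
tool_pos: [548.3, -65.1, 56.5]
tcp_rot: [179.9, 0.0, 88.1]
ft_force: [0.5, 0.4, -0.2]
finger_gap: 12.2
```

```bash
cat > chk.py <<'E'
from fit import *
import sys
d=snap('wrist',sys.argv[1],1.5);c=cloud(d);s=d['s'];print(s['time'],s['tool_pos'].round(1),s['tcp_rot'].round(1),s['finger_gap'])
E
python3 chk.py w7.png
```

```text
17.675 [548.3 -65.1  56.5] [179.9   0.   88.1] 12.21011600314664
```

View pics/w7.png

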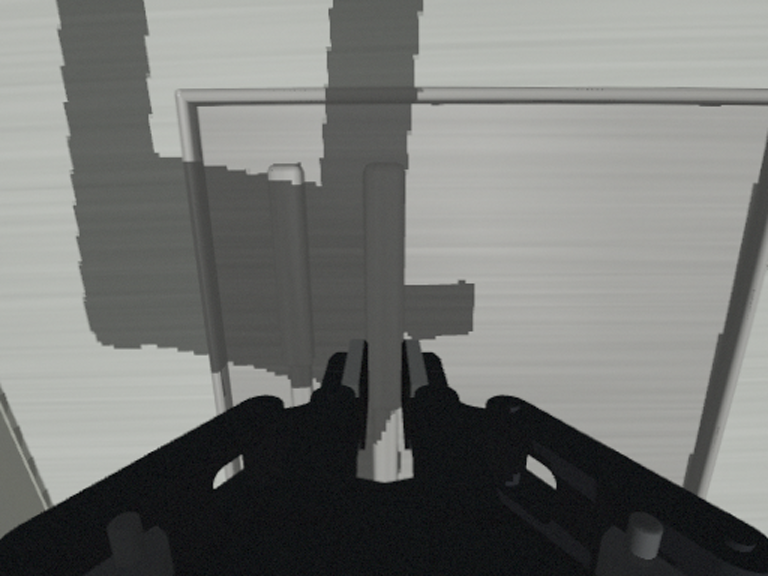

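Spoon 2 is held parallel to spoon 1, with a good gap between them: handle ends at (385,165) and (286,170). Lowering.

Request:
send_rows(
  dp=[
    [0,1,-20],
    [0,1,-30],
    [0,1,-34],
    [0,1,-34],
  ],
  rot=[
    [0,0,0],
    [0,0,0],
    [0,0,0],
    [0,0,0],
  ],
)

```text
time: 18.23
tool_pos: [548.2, -62.3, 22.7]
tcp_rot: [180.0, 0.0, 88.4]
ft_force: [0.2, -0.4, -0.1]
finger_gap: 11.9
```

Request:
send_rows(
  dp=[
    [0,0,0],
    [0,0,0],
    [0,0,0],
  ],
  rot=[
    [0,0,0],
    [0,0,0],
    [0,0,0],
  ],
  jaw=24,
)

```text
time: 18.6
tool_pos: [548.1, -62.5, 22.6]
tcp_rot: [180.0, 0.0, 88.4]
ft_force: [0.6, 0.2, -0.6]
finger_gap: 24.0
```

Request:
send_rows(
  dp=[
    [0,0,20],
    [0,0,55],
    [-5,50,85],
    [-15,108,85],
    [-24,166,85],
  ],
  rot=[
    [0,0,0],
    [0,0,0],
    [0,0,0.17],
    [0,0,0.35],
    [0,0,0.53],
  ],
)

```text
time: 19.23
tool_pos: [524.6, 105.0, 110.0]
tcp_rot: [179.8, 0.1, 119.1]
ft_force: [-0.3, 0.1, -0.1]
finger_gap: 24.0
```

Request:
send_rows(
  dp=[
    [-14,58,0],
    [-28,116,0],
    [-42,174,0],
    [-42,187,0],
    [-42,187,-5],
  ],
  rot=[
    [0,0,0.17],
    [0,0,0.35],
    [0,0,0.53],
    [0,0,0.68],
    [0,0,0.68],
  ],
  jaw=36,
)

```text
time: 19.85
tool_pos: [482.3, 292.0, 104.2]
tcp_rot: [179.9, 0.1, 157.8]
ft_force: [0.5, -0.7, -0.2]
finger_gap: 35.5
```

```bash
python3 look.py 485.5 299.5 68.5 w8.png
```

```text
19.85 [482.3 292.  104.2] [1.799e+02 1.000e-01 1.578e+02]
spoon [484.8 300.1  67.7] res 0.84 h 11.2 dp [-0.6  0.7] -85.2 rotz -0.002
```

View pics/w8.png

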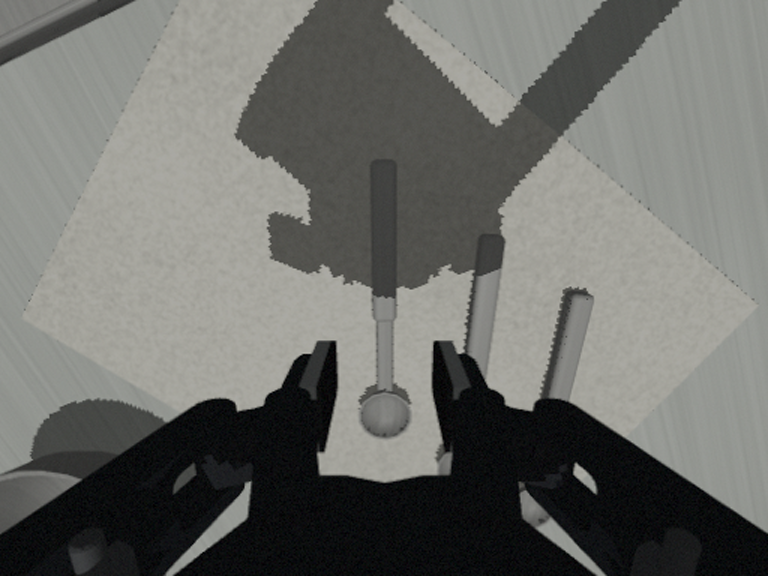

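Spoon 3 is centred, with its bowl at (385,413). Grasping.

Request:
send_rows(
  dp=[
    [-1,0,-40],
    [-1,0,-70],
    [-1,0,-81],
    [-1,0,-86],
    [-1,0,-86],
  ],
  rot=[
    [0,0,0],
    [0,0,0],
    [0,0,0],
    [0,0,0],
    [0,0,0],
  ],
)

```text
time: 20.52
tool_pos: [481.7, 290.4, 17.3]
tcp_rot: [180.0, 0.1, 157.7]
ft_force: [0.2, -0.8, -0.2]
finger_gap: 35.6
```

Request:
send_rows(
  dp=[
    [0,0,0],
    [0,0,0],
    [0,0,0],
    [0,0,0],
  ],
  rot=[
    [0,0,0],
    [0,0,0],
    [0,0,0],
    [0,0,0],
  ],
  jaw=6,
)

```text
time: 21.02
tool_pos: [482.0, 291.0, 17.9]
tcp_rot: [179.9, 0.1, 157.7]
ft_force: [-0.9, -1.6, 6.3]
finger_gap: 11.9
```

Request:
send_rows(
  dp=[
    [0,0,40],
    [0,0,80],
    [13,-58,80],
    [26,-117,80],
    [39,-176,80],
  ],
  rot=[
    [0,0,0],
    [0,0,-0.17],
    [0,0,-0.35],
    [0,0,-0.53],
    [0,0,-0.71],
  ],
)

```text
time: 21.65
tool_pos: [520.2, 113.1, 97.0]
tcp_rot: [179.9, 0.0, 116.8]
ft_force: [1.1, 0.6, -0.6]
finger_gap: 12.0
```

Request:
send_rows(
  dp=[
    [13,-58,0],
    [26,-117,0],
    [30,-136,-20],
    [30,-136,-40],
  ],
  rot=[
    [0,0,-0.18],
    [0,0,-0.36],
    [0,0,-0.5],
    [0,0,-0.5],
  ],
)

```text
time: 22.15
tool_pos: [550.7, -23.7, 56.7]
tcp_rot: [179.9, 0.0, 88.1]
ft_force: [-0.2, 0.1, -1.2]
finger_gap: 11.7
```

```bash
python3 chk.py w9.png
```

```text
22.15 [550.7 -23.7  56.7] [179.9   0.   88.1] 11.746940448260823
```

View pics/w9.png

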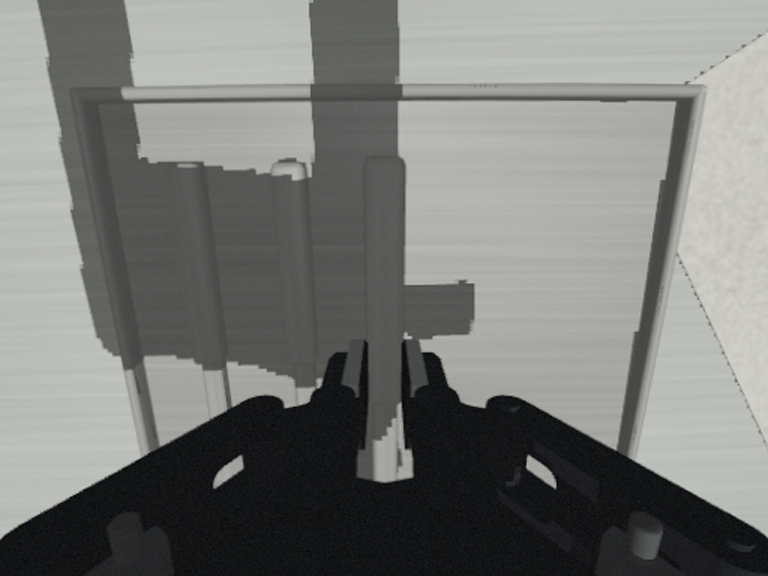

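Three handles are parallel at columns 190, 290 and 385, with spoon 3 about mid-pan. Lowering and releasing.

Request:
send_rows(
  dp=[
    [0,1,-20],
    [0,1,-30],
    [0,1,-34],
    [0,1,-34],
  ],
  rot=[
    [0,0,0],
    [0,0,0],
    [0,0,0],
    [0,0,0],
  ],
)

```text
time: 22.7
tool_pos: [550.2, -20.4, 22.8]
tcp_rot: [180.0, 0.0, 88.4]
ft_force: [0.2, 0.5, 0.5]
finger_gap: 11.9
```

Request:
send_rows(
  dp=[
    [0,0,0],
    [0,0,0],
    [0,0,0],
  ],
  rot=[
    [0,0,0],
    [0,0,0],
    [0,0,0],
  ],
  jaw=24,
)

```text
time: 23.08
tool_pos: [550.2, -20.5, 22.8]
tcp_rot: [180.0, 0.0, 88.4]
ft_force: [0.4, -0.5, -0.8]
finger_gap: 23.9
```

Request:
send_rows(
  dp=[
    [0,0,20],
    [0,0,55],
    [-14,50,85],
    [-30,106,85],
    [-46,162,85],
  ],
  rot=[
    [0,0,0],
    [0,0,0],
    [0,0,0.17],
    [0,0,0.35],
    [0,0,0.53],
  ],
)

```text
time: 23.7
tool_pos: [504.4, 143.0, 110.0]
tcp_rot: [179.8, 0.1, 119.1]
ft_force: [0.6, 0.2, -0.1]
finger_gap: 24.2
```

Request:
send_rows(
  dp=[
    [-16,57,0],
    [-32,114,0],
    [-48,171,0],
    [-58,207,0],
    [-58,207,-5],
  ],
  rot=[
    [0,0,0.17],
    [0,0,0.35],
    [0,0,0.53],
    [0,0,0.612],
    [0,0,0.612],
  ],
  jaw=36,
)

```text
time: 24.32
tool_pos: [445.6, 351.5, 104.5]
tcp_rot: [179.8, 0.1, 154.1]
ft_force: [1.3, -0.1, -0.7]
finger_gap: 36.2
```

```bash
python3 look.py 449.7 357 64.2 w10.png
```

```text
24.325 [445.6 351.5 104.5] [1.798e+02 1.000e-01 1.541e+02]
spoon [449.2 356.7  63.8] res 0.87 h 11.2 dp [ 0. -2.] -85.5 rotz -0.005
```

View pics/w10.png

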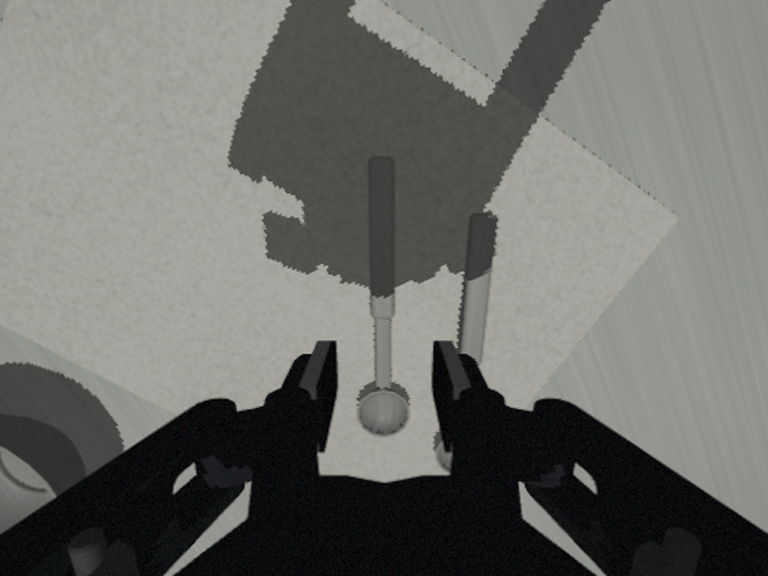

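Spoon 4 is centred, with its bowl at (383,412). Grasping.

Request:
send_rows(
  dp=[
    [0,-1,-40],
    [0,-1,-70],
    [0,-1,-81],
    [0,-1,-86],
    [0,-1,-86],
  ],
  rot=[
    [0,0,0],
    [0,0,0],
    [0,0,0],
    [0,0,0],
    [0,0,0],
  ],
)

```text
time: 25.0
tool_pos: [446.7, 347.6, 17.4]
tcp_rot: [179.9, 0.0, 153.8]
ft_force: [0.9, -0.4, 0.7]
finger_gap: 36.0
```

Request:
send_rows(
  dp=[
    [0,0,0],
    [0,0,0],
    [0,0,0],
    [0,0,0],
  ],
  rot=[
    [0,0,0],
    [0,0,0],
    [0,0,0],
    [0,0,0],
  ],
  jaw=6,
)

```text
time: 25.5
tool_pos: [446.9, 348.1, 17.9]
tcp_rot: [179.9, 0.1, 153.8]
ft_force: [-0.2, -0.2, 7.6]
finger_gap: 11.8
```

Request:
send_rows(
  dp=[
    [0,0,40],
    [0,0,80],
    [18,-57,80],
    [36,-114,80],
    [54,-171,80],
  ],
  rot=[
    [0,0,0],
    [0,0,-0.16],
    [0,0,-0.33],
    [0,0,-0.5],
    [0,0,-0.67],
  ],
)

```text
time: 26.12
tool_pos: [500.4, 175.2, 97.0]
tcp_rot: [179.9, 0.0, 115.2]
ft_force: [0.7, -0.4, -0.7]
finger_gap: 11.9
```

Request:
send_rows(
  dp=[
    [18,-57,0],
    [36,-114,0],
    [51,-156,-15],
    [51,-156,-40],
  ],
  rot=[
    [0,0,-0.17],
    [0,0,-0.34],
    [0,0,-0.472],
    [0,0,-0.472],
  ],
)

```text
time: 26.62
tool_pos: [553.2, 17.2, 57.7]
tcp_rot: [179.8, 0.0, 88.1]
ft_force: [-0.4, 0.2, -1.3]
finger_gap: 11.8
```

```bash
python3 chk.py w11.png
```

```text
26.625 [553.2  17.2  57.7] [179.8   0.   88.1] 11.79113778275473
```

View pics/w11.png

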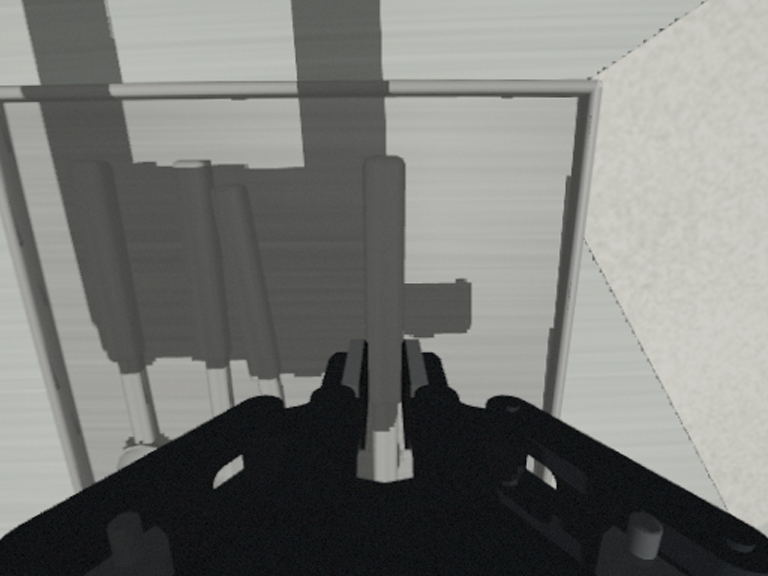

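Spoon 4 is above its slot. Spoon 3 has been knocked aside: its handle end has moved to (235,190), closer to spoon 2. I'll place spoon 4 and then check.

Request:
send_rows(
  dp=[
    [0,1,-20],
    [0,1,-30],
    [0,1,-35],
    [0,1,-35],
  ],
  rot=[
    [0,0,0],
    [0,0,0],
    [0,0,0],
    [0,0,0],
  ],
)

```text
time: 27.18
tool_pos: [551.3, 22.1, 22.1]
tcp_rot: [180.0, 0.0, 88.5]
ft_force: [0.0, 0.7, -0.2]
finger_gap: 12.4
```

Request:
send_rows(
  dp=[
    [0,0,0],
    [0,0,0],
    [0,0,0],
  ],
  rot=[
    [0,0,0],
    [0,0,0],
    [0,0,0],
  ],
  jaw=24,
)

```text
time: 27.55
tool_pos: [551.0, 21.6, 21.5]
tcp_rot: [180.0, 0.0, 88.4]
ft_force: [-0.8, -0.0, 0.1]
finger_gap: 24.1
```

Request:
send_rows(
  dp=[
    [0,0,20],
    [0,0,55],
    [-14,52,85],
    [-31,108,85],
    [-48,164,85],
  ],
  rot=[
    [0,0,0],
    [0,0,0],
    [0,0,0.17],
    [0,0,0.35],
    [0,0,0.53],
  ],
)

```text
time: 28.18
tool_pos: [503.4, 187.1, 109.0]
tcp_rot: [179.8, 0.0, 119.1]
ft_force: [0.3, 0.1, -0.8]
finger_gap: 23.9
```

```bash
python3 - <<'E'
from fit import *
d=snap('top','t12.png',1.5);c=cloud(d);np.savez('t12.npz',c=c)
im=np.array(d['pixels'])[130:235,190:300,::-1];cv2.imwrite('pics/t12c.png',cv2.convertScaleAbs(cv2.resize(im,None,fx=5,fy=5,interpolation=cv2.INTER_CUBIC),alpha=1.6))
E
```

```text
(no output)
```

View pics/t12c.png

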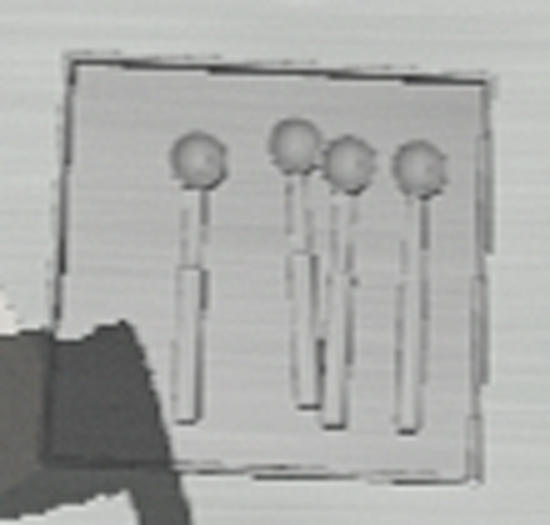

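Spoon 3 was knocked next to spoon 2: bowls at crop (296,145) and (348,162), close to touching, but both look flat. I'll fetch spoon 5 and then measure this pair from the wrist camera.

Request:
send_rows(
  dp=[
    [-23,53,0],
    [-46,106,0],
    [-69,159,0],
    [-92,212,0],
    [-92,212,-5],
  ],
  rot=[
    [0,0,0.17],
    [0,0,0.35],
    [0,0,0.5],
    [0,0,0.59],
    [0,0,0.59],
  ],
  jaw=36,
)

```text
time: 28.85
tool_pos: [409.7, 401.4, 103.5]
tcp_rot: [179.8, 0.0, 152.9]
ft_force: [0.6, -1.1, 0.3]
finger_gap: 36.0
```

```bash
python3 look.py 415 406 62.8 w13.png
```

```text
28.85 [409.7 401.4 103.5] [179.8   0.  152.9]
spoon [414.5 406.7  61.8] res 0.84 h 11.2 dp [ 1.1 -1.7] -84.5 rotz -0.019
```

View pics/w13.png

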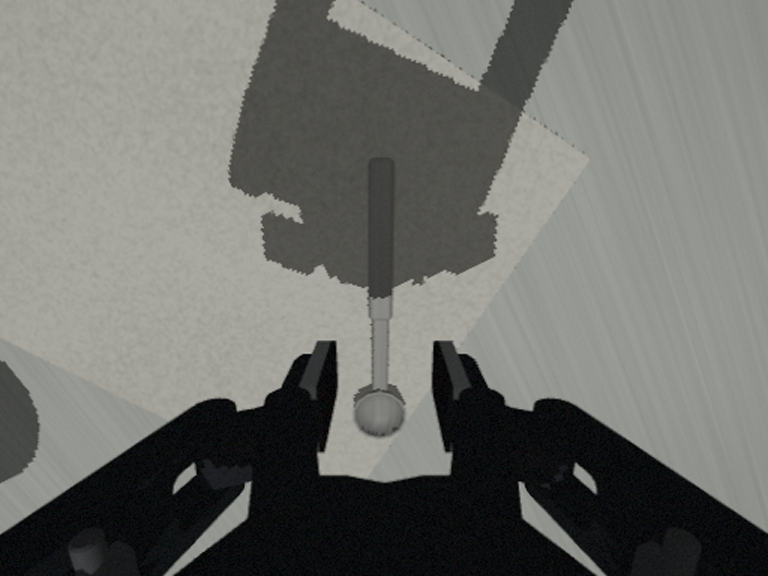

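Spoon 5 is centred, with its bowl at (379,412). Grasping.

Request:
send_rows(
  dp=[
    [1,-1,-40],
    [1,-1,-70],
    [1,-1,-80],
    [1,-1,-85],
    [1,-1,-85],
  ],
  rot=[
    [0,0,-0.015],
    [0,0,-0.015],
    [0,0,-0.015],
    [0,0,-0.015],
    [0,0,-0.015],
  ],
)

```text
time: 29.52
tool_pos: [412.8, 396.7, 17.5]
tcp_rot: [179.9, 0.0, 151.7]
ft_force: [-0.9, -0.4, 0.0]
finger_gap: 36.2
```

Request:
send_rows(
  dp=[
    [0,0,0],
    [0,0,0],
    [0,0,0],
    [0,0,0],
  ],
  rot=[
    [0,0,0],
    [0,0,0],
    [0,0,0],
    [0,0,0],
  ],
  jaw=6,
)

```text
time: 30.02
tool_pos: [412.8, 397.2, 18.0]
tcp_rot: [179.9, 0.1, 151.7]
ft_force: [-0.8, -0.8, 5.9]
finger_gap: 11.8
```

Request:
send_rows(
  dp=[
    [0,0,40],
    [0,0,80],
    [23,-55,80],
    [46,-110,80],
    [69,-165,80],
  ],
  rot=[
    [0,0,0],
    [0,0,-0.16],
    [0,0,-0.33],
    [0,0,-0.5],
    [0,0,-0.67],
  ],
)

```text
time: 30.65
tool_pos: [481.5, 230.2, 97.0]
tcp_rot: [179.9, 0.0, 113.1]
ft_force: [1.1, -0.3, 0.1]
finger_gap: 12.0
```

Request:
send_rows(
  dp=[
    [23,-55,0],
    [46,-110,0],
    [70,-160,0],
    [71,-169,-30],
    [71,-169,-40],
  ],
  rot=[
    [0,0,-0.15],
    [0,0,-0.3],
    [0,0,-0.435],
    [0,0,-0.435],
    [0,0,-0.435],
  ],
)

```text
time: 31.28
tool_pos: [550.7, 61.6, 54.8]
tcp_rot: [-179.8, 0.0, 88.3]
ft_force: [-0.4, -0.1, -0.3]
finger_gap: 12.1
```

```bash
python3 chk.py w14.png
```

```text
31.275 [550.7  61.6  54.8] [-179.8    0.    88.3] 12.115671725152794
```

View pics/w14.png

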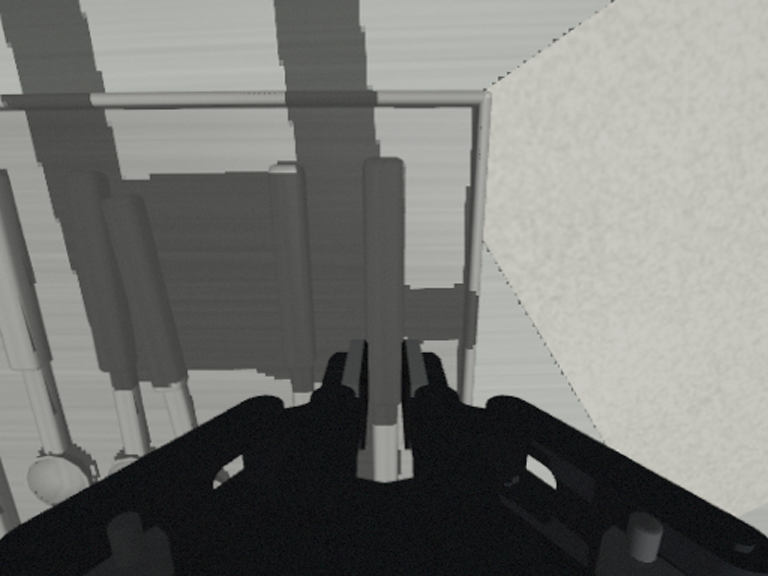

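Spoon 5 is held parallel, between spoon 4's handle at (290,170) and the left rim at (470,200). Lowering and releasing.

Request:
send_rows(
  dp=[
    [1,-1,-18],
    [1,-1,-28],
    [1,-1,-32],
    [1,-1,-32],
  ],
  rot=[
    [0,0,0],
    [0,0,0],
    [0,0,0],
    [0,0,0],
  ],
)

```text
time: 31.82
tool_pos: [552.7, 61.8, 24.2]
tcp_rot: [-180.0, 0.0, 88.4]
ft_force: [-0.3, -0.2, 0.1]
finger_gap: 11.9
```

Request:
send_rows(
  dp=[
    [0,0,0],
    [0,0,0],
    [0,0,0],
  ],
  rot=[
    [0,0,0],
    [0,0,0],
    [0,0,0],
  ],
  jaw=22,
)

```text
time: 32.2
tool_pos: [553.2, 61.5, 24.8]
tcp_rot: [180.0, -0.0, 88.4]
ft_force: [-0.6, 0.8, -1.1]
finger_gap: 22.4
```

Request:
send_rows(
  dp=[
    [0,0,20],
    [0,0,60],
    [0,-20,115],
    [0,-70,150],
    [0,-80,200],
  ],
  rot=[
    [0,0,0],
    [0,0,0],
    [0,0,0],
    [0,0,0],
    [0,0,0],
  ],
)

```text
time: 32.83
tool_pos: [552.2, -20.8, 226.6]
tcp_rot: [-180.0, 0.0, 88.3]
ft_force: [0.4, -0.3, -0.9]
finger_gap: 21.7
```

Request:
send_rows(
  dp=[
    [-50,0,0],
    [-110,0,0],
    [-110,0,0],
    [-110,0,0],
  ],
  rot=[
    [0,0,0],
    [0,0,0],
    [0,0,0],
    [0,0,0],
  ],
)

```text
time: 33.33
tool_pos: [443.6, -18.6, 226.2]
tcp_rot: [179.8, 0.0, 88.4]
ft_force: [0.3, 0.2, -0.6]
finger_gap: 21.9
```

```bash
cat > pan.py <<'E'
from fit import *
import sys
d=snap('wrist',sys.argv[1],1.5);c=cloud(d);s=d['s'];print(s['time'],s['tool_pos'].round(1),s['tcp_rot'].round(1))
np.savez('pan.npz',c=c)
X,Y,Z=c[...,0],c[...,1],c[...,2]
v=(d['depth']>150)
roi=v&(X>457)&(X<675)&(Y>-136)&(Y<92)
m=(Z>8)&(Z<30)&roi
print('floor',np.median(Z[roi&(Z<8)]).round(2))
t=v&(Z>7)&(Z<18)&(X>420)&(X<700)&(Y>-160)&(Y<120)&~((abs(X-565)<105)&(abs(Y+22)<112))
print('tray',rectfit(c[t][:,:2],235,245,[565,-22]))
n,l,st,ce=cv2.connectedComponentsWithStats(m.astype(np.uint8))
for i in range(1,n):
    if st[i,4]>100:
        q=c[l==i];f,res=spoonfit(q[:,:2]);a=np.radians(f[2]);u=(q[:,:2]-f[:2])@[np.cos(a),np.sin(a)]
        print(st[i],f.round(1),round(res,2),'handle z',np.percentile(q[(u<-60),2],[20,50,80]).round(1),np.percentile(q[(u>-25)&(u<0),2],[20,50,80]).round(1),'neck',np.percentile(q[(u>20)&(u<45),2],[50,80]).round(1) if ((u>20)&(u<45)).any() else '', 'bowl',q[u>55,2].max().round(1) if (u>55).any() else '')
E
python3 pan.py w15.png
```

```text
33.325 [443.6 -18.6 226.2] [179.8   0.   88.4]
floor 2.88
tray (array([ 5.66082199e+02, -2.33712862e+01, -2.85975374e-02]), np.float64(1.462594970388948))Traceback (most recent call last):
  File "pan.py", line 16, in <module>
    print(st[i],f.round(1),round(res,2),'handle z',np.percentile(q[(u<-60),2],[20,50,80]).round(1),np.percentile(q[(u>-25)&(u<0),2],[20,50,80]).round(1),'neck',np.percentile(q[(u>20)&(u<45),2],[50,80]).round(1) if ((u>20)&(u<45)).any() else '', 'bowl',q[u>55,2].max().round(1) if (u>55).any() else '')
                                                   ~~~~~~~~~~~~~^^^^^^^^^^^^^^^^^^^^^^^^^
    return _quantile_unchecked(
        a, q, axis, out, overwrite_input, method, keepdims, weights)
    return _ureduce(a,
                    func=_quantile_ureduce_func,
    ...<5 lines>...
                    overwrite_input=overwrite_input,
                    method=method)
    r = func(a, **kwargs)
    result = _quantile(arr,
                       quantiles=q,
    ...<2 lines>...
                       out=out,
                       weights=wgt)
    slices_having_nans = np.isnan(arr[-1, ...])
                                  ~~~^^^^^^^^^
IndexError: index -1 is out of bounds for axis 0 with size 0
```

View pics/w15.png

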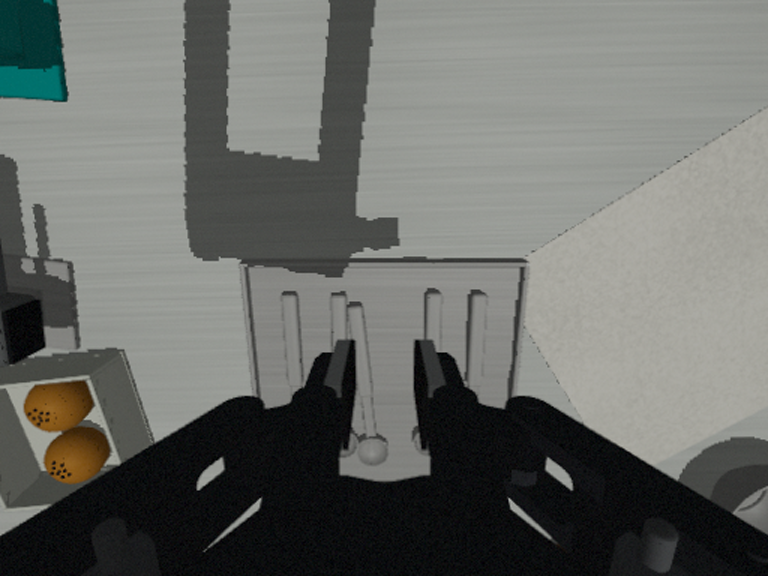

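The camera looks back towards the robot, so I need to go further out (+x) to see the whole pan.

Request:
send_rows(
  dp=[
    [58,0,10],
    [118,0,20],
    [178,0,30],
    [236,0,30],
    [236,0,30],
  ],
  rot=[
    [0,0,0],
    [0,0,0],
    [0,0,0],
    [0,0,0],
    [0,0,0],
  ],
)

```text
time: 34.0
tool_pos: [682.0, -18.4, 248.4]
tcp_rot: [-179.6, -0.0, 88.4]
ft_force: [-0.8, -0.6, -1.1]
finger_gap: 22.2
```

```bash
sed -i "s/q\[(u<-60),2\]/np.r_[q[(u<-60),2],0]/;s/q\[(u>-25)&(u<0),2\]/np.r_[q[(u>-25)\&(u<0),2],0]/" pan.py; python3 pan.py w16.png
```

```text
34.0 [682.  -18.4 248.4] [-179.6   -0.    88.4]
floor 2.73
tray (array([ 5.66784296e+02, -2.30853703e+01, -3.16026103e-02]), np.float64(1.4708630991819382))
[ 172    0   28  143 1551] [ 559.4 -105.7   -1.3] 1.08 handle z [13.  14.2 15.1] [13.4 14.4 15.1] neck [10.3 11. ] bowl 14.6
[ 206    0   49  151 3006] [568.5 -45.1   8.3] 5.18 handle z [13.4 14.3 15.1] [12.9 14.2 15. ] neck [10.5 11.4] bowl 15.1
[ 273    0   25  142 1472] [ 5.632e+02  2.070e+01 -3.000e-01] 1.08 handle z [13.5 14.3 15. ] [13.4 14.3 15.3] neck [10.4 11.1] bowl 14.5
[ 302    0   26  143 1530] [564.7  60.5  -1.2] 1.05 handle z [13.2 14.3 15.1] [13.5 14.4 15.2] neck [10.4 11.2] bowl 14.7
```

View pics/w16.png

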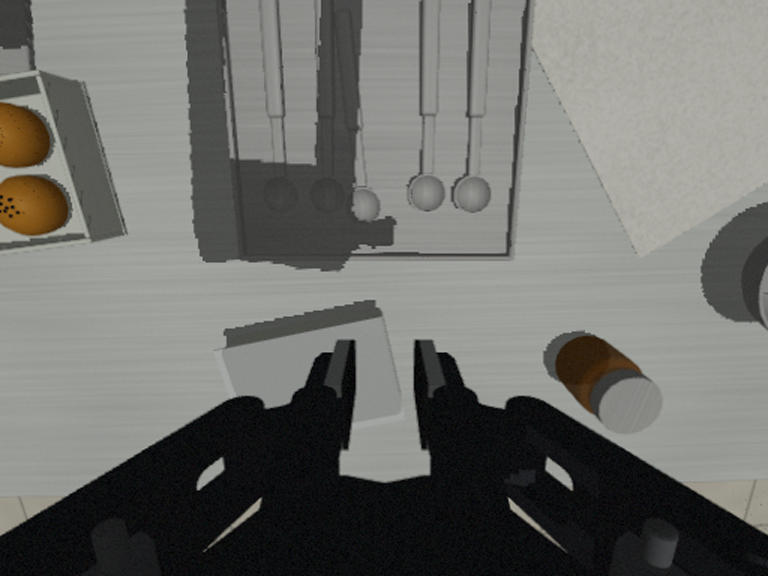

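```bash
python3 - <<'E'
from fit import *
c=np.load('pan.npz')['c'];X,Y,Z=c[...,0],c[...,1],c[...,2]
m=(Z>8)&(Z<30)&(X>450)&(X<675)&(Y>-85)&(Y<0)
q=c[m];a=np.radians(-1.5)
best=None
def loc(xy,f):
    a=np.radians(f[2]);return (xy-f[:2])@np.array([[np.cos(a),-np.sin(a)],[np.sin(a),np.cos(a)]])
f2=np.array([558.5,-63.5,-1.6]);f3=None
for k in range(6):
    s2=spoonsd(loc(q[:,:2],f2))
    s3=spoonsd(loc(q[:,:2],f3)) if f3 is not None else np.full(len(q),3.)
    f3,r3=spoonfit(q[s3<s2][:,:2]); s3=spoonsd(loc(q[:,:2],f3))
    f2,r2=spoonfit(q[s2<s3][:,:2])
print(f2,r2,f3,r3)
b=lambda f:f[:2]+68*np.array([np.cos(np.radians(f[2])),np.sin(np.radians(f[2]))])
print('bowl dist',np.linalg.norm(b(f2)-b(f3)), 'angle to tray',f3[2]+1.7)
for f in (f2,f3):
    p=loc(q[:,:2],f);i=spoonsd(p)<-2
    A=np.c_[p[i&(p[:,0]<0)],np.ones((i&(p[:,0]<0)).sum())];print(np.linalg.lstsq(A,q[i&(p[:,0]<0),2],rcond=None)[0])
E
```

```text
[560.7759945  -63.77701331  -2.2208006 ] 1.0166831128509035 [570.66806036 -41.0277767    3.99780507] 0.9369626432728346
bowl dist 31.6721591552572 angle to tray 5.697805066929544
[-1.64676871e-04 -8.91390472e-03  1.46250642e+01]
[1.94719513e-05 7.22469709e-03 1.45813869e+01]
```

All five spoons are flat (handle tops at 14.4 ±0.2 mm, slopes about 0). Spoon 3 is 5.7° off the pan's axis and rests beside spoon 2; the limit is 9.7°, so the pan is made up. Next is the scanner.

Request:
send_rows(
  dp=[
    [-35,-40,0],
    [-73,-82,0],
    [-111,-124,0],
    [-149,-166,0],
    [-187,-208,-5],
  ],
  rot=[
    [0,0,-0.03],
    [0,0,-0.06],
    [0,0,-0.1],
    [0,0,-0.138],
    [0,0,-0.138],
  ],
  jaw=78,
)

```text
time: 34.67
tool_pos: [490.7, -227.7, 251.4]
tcp_rot: [179.8, 0.1, 80.5]
ft_force: [-0.0, -1.6, -0.2]
finger_gap: 78.0
```

Request:
send_rows(
  dp=[
    [-38,-42,0],
    [-68,-84,-20],
    [-68,-106,-60],
    [-68,-106,-70],
    [-68,-106,-70],
  ],
  rot=[
    [0,0,0],
    [0,0,0],
    [0,0,0],
    [0,0,0],
    [0,0,0],
  ],
)

```text
time: 35.3
tool_pos: [423.8, -331.7, 179.7]
tcp_rot: [-180.0, -0.0, 80.5]
ft_force: [-0.4, -0.6, 0.1]
finger_gap: 77.9
```

```bash
python3 - <<'E'
from fit import *
d=snap('wrist','w17.png',1.5);c=cloud(d);s=d['s'];print(s['time'],s['tool_pos'].round(1),s['tcp_rot'].round(1))
np.savez('w17.npz',c=c)
d2=snap('top','t17.png',1.5);np.savez('t17.npz',c=cloud(d2))
im=np.array(d2['pixels'])[130:235,190:300,::-1];cv2.imwrite('pics/t17c.png',cv2.convertScaleAbs(cv2.resize(im,None,fx=5,fy=5,interpolation=cv2.INTER_CUBIC),alpha=1.6))
E
```

```text
35.3 [ 423.8 -331.7  179.7] [-180.    -0.    80.5]
```

View pics/w17.png

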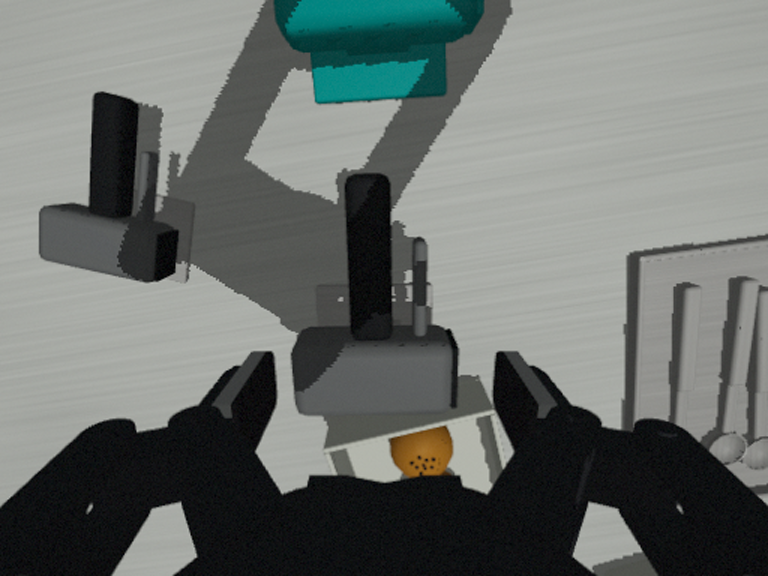

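View pics/t17.png

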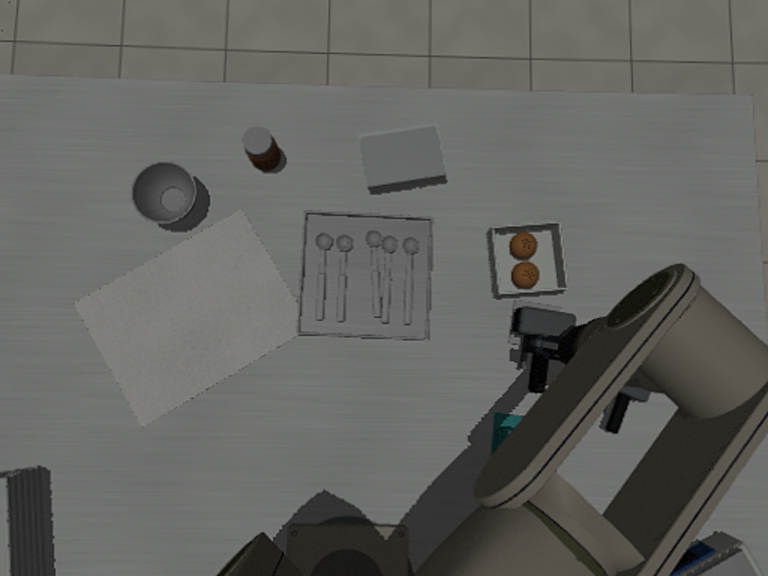

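The wrist view confirms the large grey scanner: black handle from (367,180) to (372,335), trigger at (420,285), head at (375,370). The small grey one is at (110,190). I'll compute the squeeze point next.

```bash
python3 - <<'E'
from fit import *
c=np.load('w17.npz')['c'];X,Y,Z=c[...,0],c[...,1],c[...,2]
t=np.array([423.8,-331.7])
hd=(Z>72)&(Z<83)&(X>330)&(X<448)&(abs(Y+330)<60)
n,l,st,ce=cv2.connectedComponentsWithStats(hd.astype(np.uint8))
for i in range(1,n):
    if st[i,4]>40:
        q=c[l==i];rc=cv2.minAreaRect(q[:,:2].astype(np.float32));b=cv2.boxPoints(rc);print(st[i],np.median(q[:,2]).round(1),np.array(rc[0]).round(1),np.round(rc[1],1),rc[2],b.round(1).tolist())
t2=(Z>84)&(Z<92)&(X>420)&(X<540)&(Y>-430)&(Y<-270);q=c[t2];rc=cv2.minAreaRect(q[:,:2].astype(np.float32));print('head',rc,cv2.boxPoints(rc).round(1).tolist())
E
```

```text
[ 230  115   32  111 3146] 77.3 [ 400.8 -337.2] [25.9 96.5] 81.43045043945312 [[351.20001220703125, -342.8999938964844], [446.6000061035156, -357.20001220703125], [450.5, -331.6000061035156], [355.0, -317.20001220703125]]
[276 161  10  58 444] 73.4 [ 422.  -310.2] [ 7.5 52.8] 80.97223663330078 [[395.3999938964844, -309.70001220703125], [447.5, -318.0], [448.70001220703125, -310.6000061035156], [396.5, -302.29998779296875]]
[197 225  37  10 201] 78.1 [ 445.9 -374. ] [32.   4.6] 88.28172302246094 [[443.20001220703125, -389.8999938964844], [447.70001220703125, -390.0], [448.70001220703125, -358.1000061035156], [444.20001220703125, -357.8999938964844]]
head ((474.2638854980469, -348.6603088378906), (93.1687240600586, 43.60273742675781), 82.6205062866211) [[446.70001220703125, -392.1000061035156], [489.8999938964844, -397.70001220703125], [501.8999938964844, -305.29998779296875], [458.6000061035156, -299.70001220703125]]
```

The squeeze point is (400.6, -337.2), with yaw -8.6°. The trigger's outer face measures 33.9 mm from it, against the specified 34. I'll centre the jaws 5 mm to +y so the pads meet handle and trigger at the full squeeze.

Request:
send_rows(
  dp=[
    [-22,0,0],
    [-22,-1,-40],
    [-22,-1,-80],
    [-22,-1,-110],
    [-22,-1,-122],
  ],
  rot=[
    [0,0,0.015],
    [0,0,0.015],
    [0,0,0.015],
    [0,0,0.015],
    [0,0,0.015],
  ],
)

```text
time: 36.02
tool_pos: [402.2, -332.6, 57.0]
tcp_rot: [-180.0, -0.0, 81.4]
ft_force: [-0.1, 0.0, 0.8]
finger_gap: 77.9
```

Request:
send_rows(
  dp=[
    [0,0,0],
    [0,0,0],
  ],
  rot=[
    [0,0,0],
    [0,0,0],
  ],
)

```text
time: 36.28
tool_pos: [403.1, -334.4, 59.4]
tcp_rot: [179.9, 0.1, 81.4]
ft_force: [-0.4, -0.3, 0.1]
finger_gap: 77.8
```

Request:
send_rows(
  dp=[
    [-2,2,-1],
    [-2,2,-1],
    [-2,2,-1],
    [-2,2,-1],
  ],
  rot=[
    [0,0,0],
    [0,0,0],
    [0,0,0],
    [0,0,0],
  ],
  jaw=28,
  force=40,
)

```text
time: 36.78
tool_pos: [400.2, -331.5, 57.3]
tcp_rot: [180.0, 0.0, 81.4]
ft_force: [-1.2, 3.0, 5.6]
finger_gap: 36.0
```

Request:
send_rows(
  dp=[
    [0,0,0],
    [0,0,0],
    [0,0,0],
    [0,0,0],
  ],
  rot=[
    [0,0,0],
    [0,0,0],
    [0,0,0],
    [0,0,0],
  ],
)

```text
time: 37.28
tool_pos: [400.2, -331.5, 57.4]
tcp_rot: [180.0, 0.0, 81.4]
ft_force: [-1.6, 2.5, 6.2]
finger_gap: 36.0
```

The gap reads 36 mm (13 + 23, which would be the full squeeze). I'll press harder to be sure and look.

Request:
send_rows(
  dp=[
    [0,0,0],
    [0,0,0],
    [0,0,0],
    [0,0,0],
    [0,0,0],
  ],
  rot=[
    [0,0,0],
    [0,0,0],
    [0,0,0],
    [0,0,0],
    [0,0,0],
  ],
  jaw=20,
  force=80,
)

```text
time: 37.9
tool_pos: [400.1, -332.2, 57.6]
tcp_rot: [180.0, 0.1, 81.4]
ft_force: [-1.8, 0.4, 6.6]
finger_gap: 34.0
```

```bash
python3 chk.py w18.png; python3 - <<'E'
import cv2
im=cv2.imread('pics/w18.png')[220:500,230:540];cv2.imwrite('pics/w18c.png',cv2.convertScaleAbs(cv2.resize(im,None,fx=2,fy=2),alpha=1.8))
E
```

```text
37.9 [ 400.1 -332.2   57.6] [1.80e+02 1.00e-01 8.14e+01] 34.01686424986677
```

View pics/w18.png

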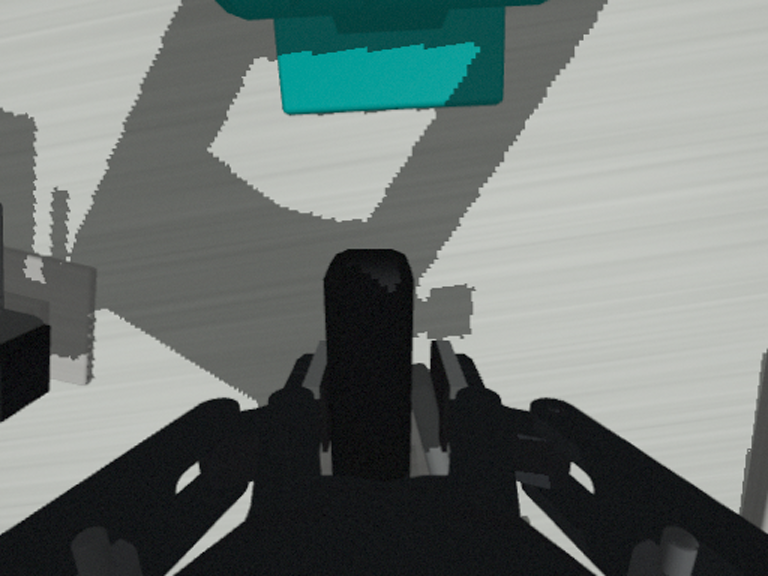

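The trigger is tilted against the handle, free end at (422,365), and the extra force only flexed the pads, so it is at its stop. Releasing and lifting clear.

Request:
send_rows(
  dp=[
    [0,0,0],
    [0,0,0],
    [0,0,0],
    [0,0,0],
    [0,0,0],
  ],
  rot=[
    [0,0,0],
    [0,0,0],
    [0,0,0],
    [0,0,0],
    [0,0,0],
  ],
  jaw=78,
  force=40,
)

```text
time: 38.58
tool_pos: [399.9, -331.7, 56.5]
tcp_rot: [180.0, 0.0, 81.4]
ft_force: [-0.2, 0.1, 0.3]
finger_gap: 78.0
```

Request:
send_rows(
  dp=[
    [0,0,30],
    [0,0,75],
    [0,0,120],
    [10,0,160],
    [20,0,170],
  ],
  rot=[
    [0,0,0],
    [0,0,0],
    [0,0,0],
    [0,0,0],
    [0,0,0],
  ],
)

```text
time: 39.2
tool_pos: [421.4, -332.8, 230.2]
tcp_rot: [179.7, 0.2, 81.3]
ft_force: [0.0, -0.4, 0.2]
finger_gap: 77.8
```

Request:
send_rows(
  dp=[
    [0,0,0],
    [0,0,0],
    [0,0,0],
  ],
  rot=[
    [0,0,0],
    [0,0,0],
    [0,0,0],
  ],
)

```text
time: 39.58
tool_pos: [419.0, -330.9, 224.5]
tcp_rot: [-179.9, -0.1, 81.4]
ft_force: [0.4, 0.7, 0.4]
finger_gap: 78.2
```

```bash
python3 chk.py w19.png; python3 - <<'E'
from fit import *
d2=snap('top','t19.png',1.5)
im=np.array(d2['pixels'])[130:235,190:300,::-1];cv2.imwrite('pics/t19c.png',cv2.convertScaleAbs(cv2.resize(im,None,fx=5,fy=5,interpolation=cv2.INTER_CUBIC),alpha=1.6))
E
```

```text
39.575 [ 419.  -330.9  224.5] [-1.799e+02 -1.000e-01  8.140e+01] 78.21118730346394
```

View pics/w19.png

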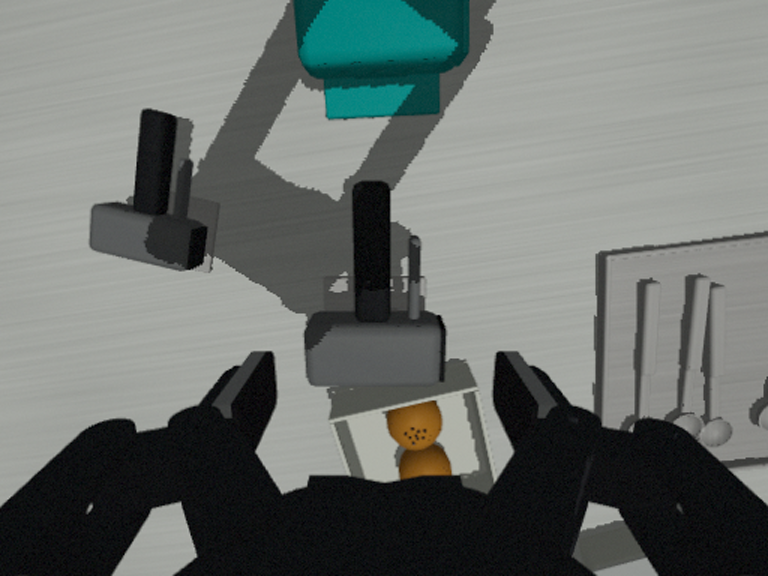

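View pics/t19.png

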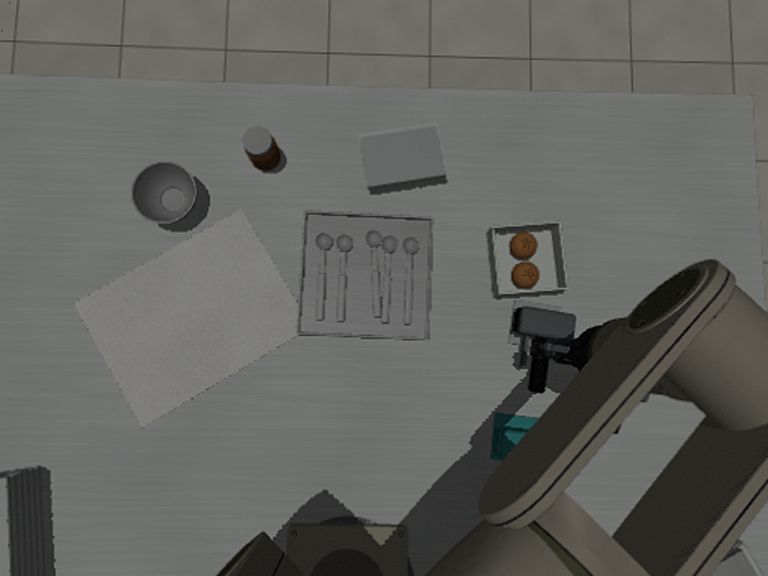

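View pics/t19c.png

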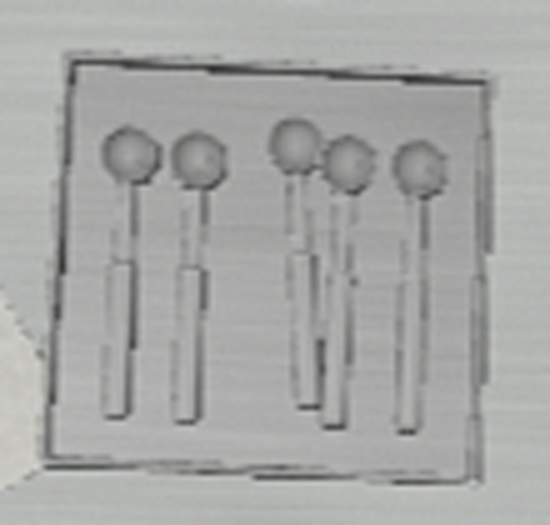

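The trigger is back parallel to the handle at (415,275). All five spoons are flat with bowls at the far end, both buns are in the tub, the bystanders haven't moved, and the robot is clear. Handing in.

```bash
python3 -c "
from bench import job
print(job.hand_in())"
```

```text
the job is handed in; nothing more can be done
None
```

The pan is made up and booked out, and I handed the job in at about 40 s of robot time; no verdict was reported.

- **Buns:** both are in the white tub, standing side by side.
- **Spoons:** all five lie bowl up with their bowls towards the far end. In the last wrist-camera measurement, before I squeezed the trigger, they were flat (handle tops 14.4 ±0.2 mm) and within 6° of the pan's length. The last top view showed the same layout.
- **Scanner:** I squeezed the trigger of the large grey one for over 1 s. The finger gap was 36 mm at 40 N, about what a full squeeze should give. At 80 N it closed only 2 mm further, which I put down to the pads flexing. I judged full travel from this and the picture, since the trigger angle can't be read directly. The last picture shows it sprung back.
- **Bystanders:** the jar, meal box and mixing bowl have not moved in the last top view, and the arm is clear of everything.

**Imperfect:** spoon 3 was knocked aside after I placed it. It now lies right beside spoon 2 and 5.7° off the pan's length, within the 9.7° limit. Their bowl centres measure about 32 mm apart, against a 34 mm bowl width, so they probably touch. Both read flat, so I left them.

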